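Weigh out ink bottles for an order

ROBOT

A 7-joint arm with a two-finger parallel gripper is mounted at the origin on the work surface. World frame = base frame: x ahead of the robot, y to its left, z up, the work surface at z = 0. Lengths are in m, angles in rad, forces in N, time in s.
With the tool pointing down it reaches from about 0.35 to 0.775 m from the base axis. Payload 3.1 kg.
Tool frame: the origin (TCP) lies on the centre line of the jaws, within the pads' length; the fingertips stand 14 mm ahead of it and the grasp point (between the pads) lies 5 mm behind it; z points along the fingers, y is the direction in which the jaws open and shut (so a half turn about z gives the same grasp; the last joint's range is limited). The gripper opens to 85 mm and grips with 20 to 120 N. Pads are 22 mm wide; open, the fingers measure 114 mm over their backs; the gripper's body (76 mm by 85 mm) begins 54 mm behind the grasp point. The pads swing forward as they close: fully open they stand 13 mm farther back than shut.
Start: joints at [-1.219, 0.311, 0.014, 1.512, -0.004, 1.319, -0.027], TCP at [0.211, 0.508, 0.245] pointing down, gripper open.
Joint ranges: [-2.7, 2.7], [-0.3, 1.91], [-1.27, 1.3], [0.12, 2.57], [-1.44, 4.58], [0.2, 2.03], [-3.05, 3.05]. Speed limits (rad/s): [2.79, 2.79, 3.14, 3.14, 3.14, 3.14, 3.14].

INTERFACE

Orientations are given as a unit quaternion [x, y, z, w].
In Python, from rig import bot gives the robot as it stands. The module is installed in compiled form; this text tells all that it offers.
- The arm moves only by the tool move_arm, never from a script. Its argument "rows" is a list of rows, each a list of 7 numbers: the turn, a rotation vector about the tool's x, y, z in rad, then the shift along the tool's x, y, z in m, then the finger opening in m, from 0 to 0.0854. A call has 1 to 10 rows; each row shifts and turns the pose as measured when the row begins, along the tool's axes as they then stand; what a row does not reach is not made up. A row lasts 1/10 s, in which the tool goes at most 50 mm and 8.59 degrees, less where a joint would pass 70% of its speed; a pose out of reach is approached as far as the arm can. A call is refused whole if a number of a shift passes 0.05 or a number of a turn 0.15, either way. A call with a gripper value outside its range is refused whole. The fingers move at their own pace and stop on an object; "squeeze" is the grip in N (left out, the last holds). Time passes only in rows, so rows that do not move let the fingers close. It gives the time, the measured TCP pose, the force and the opening at its end, in the units of the state.
- bot.sense(): the state, without advancing time (a new reading comes with each control period).
- bot.snapshot(name): name is "scene" or "top"; returns a dict with "color" (420x560x3 uint8, red, green, blue), "range_z" (420x560 float32, m along the optical axis (not along the pixel's ray), 0 where there is no reading), "K" (3x3 intrinsics, pixels), "extrinsics" (4x4, takes a point from camera to world coordinates). Camera axes: x right, y down, z forward; pixel columns grow to the right and rows downward; lengths in m; the calibration is good to about 2 mm. A picture is of the moment at which its call begins.
- bot.finish_job(): hands the job in, once; it reports no verdict.
The state is a dict: "t": time; "joint_pos": joint angles; "joint_velocities": joint speeds; "joint_torque": joint torques, N m; "position": TCP position; "eef_rot": TCP orientation; "wrist_force": force on the tool from outside, world axes, zero at the start; "moment": the same for the moment, N m; "opening": opening from 0.0 (shut) to 1.0 (fully open).
Only numpy, scipy, OpenCV 4.12 (cv2) and the standard library are available. Lean on these libraries where they do the work, as an engineer would, in place of code of your own. Each camera call takes 0.05 s, during which the arm holds its last target.

TASK

The front ink bottle of the wooden lane has fallen over on the table: stand it upright again in the empty front place of the lane and let go of it. Then pick that bottle up afresh, stand it alone on the scale pan, and go on adding bottles from the lane one at a time, set down gently and upright, only until the pan's black pointer has sunk level with the red mark or past it; add no more after that. All other bottles stay upright in the lane, and the dish, cup, wooden paperweight and marble seal stay where they are.

Things in the scene. Friction and masses are not known exactly. Their poses are not given: they have to be found in the camera images.
- bottle_fallen: ink bottle, 128 mm tall, about 0.30 kg, up to 4 % more or less: square body 52 x 52 mm and 75 mm high, shoulder from there to 92 mm, round red cap 34 mm across from 92 to 128 mm above the underside. Origin: centre of the underside; its z axis runs from the underside to the cap. This one lies on the table on one flat side between lane and scale, its cap roughly towards +y at the start.
- bottle_b: ink bottle, 128 mm tall, about 0.30 kg, up to 4 % more or less: square body 52 x 52 mm and 75 mm high, shoulder from there to 92 mm, round red cap 34 mm across from 92 to 128 mm above the underside. Origin: centre of the underside; its z axis runs from the underside to the cap. It stands in the lane, in the second place from the front (68 mm from the front place).
- bottle_c: ink bottle, 128 mm tall, about 0.30 kg, up to 4 % more or less: square body 52 x 52 mm and 75 mm high, shoulder from there to 92 mm, round red cap 34 mm across from 92 to 128 mm above the underside. Origin: centre of the underside; its z axis runs from the underside to the cap. It stands in the lane, in the third place (136 mm from the front place).
- bottle_d: ink bottle, 128 mm tall, about 0.30 kg, up to 4 % more or less: square body 52 x 52 mm and 75 mm high, shoulder from there to 92 mm, round red cap 34 mm across from 92 to 128 mm above the underside. Origin: centre of the underside; its z axis runs from the underside to the cap. It stands in the lane, in the fourth place (204 mm from the front place).
- lane: wooden tray, 96 mm wide (its x) and 280 mm long (its y), open at both ends, floor 6 mm thick; two side rails 10 mm wide, tops 24 mm above the table, 76 mm apart inside. Four white square place spots, 68 mm apart along y. Fixed. Origin: centre of the underside; its y axis runs from the empty front place to the other places.
- lane_front (a point): centre of the empty front place on the lane's floor, 6 mm above the table, 102 mm from the lane's origin towards its -y.
- pan_top (a point): centre of the top surface of the scale's aluminium pan, 250 mm long (x) by 116 mm wide (y), rim 4 mm thick and 8 mm high all round; axes turn with the scale. Unloaded it is 120 mm above the table. Three bottles fit in a row along its x, 75 mm apart.
- scale: the scale's fixed grey housing under the pan, 220 x 130 mm, 54 mm high at its middle; an aluminium post 135 mm high stands beyond the pan's +x end, 144 mm from the centre and 18 mm towards -y. Origin: centre of the underside, below the pan's centre.
- pointer (a point): tip of the black pointer on the pan's +x end, beside the post; it goes down with the pan (always 1.5 mm below the pan's top surface).
- mark: red mark clipped to the scale's post, at a height that differs from time to time. The origin lies at the height of the mark's middle line (on the vertical axis through the pan's centre, not at the clip itself); z up. Two or three bottles are needed to bring the pointer to it.
- pan (a joint): how far the sprung pan has sunk from its unloaded height, m (0 to 0.066). It goes straight down without tilting, about 18 mm (0.018) for each bottle standing on it (163 N/m), and settles in under 1 s.
- dish: round white ink dish, 100 mm across, 18 mm high, leave alone. Origin: centre of the underside.
- cup: blue cup, 72 mm across, 70 mm high, leave alone. Origin: centre of the underside.
- paperweight: dark wooden paperweight bar, 34 x 190 x 28 mm, long along its y, leave alone. Origin: centre of the underside.
- seal: marble seal stone, 36 x 36 x 75 mm, standing, leave alone. Origin: centre of the underside.
Mind the look-alikes: they are no part of the job. What is shaped like the bottle_b but blue or purple is not meant.

How it is judged:
By the outcome, as a careful person would: the job done as asked, in the order asked, and still so for the second after the job is handed in, with the robot touching nothing.
It also fails if it takes over 72 s, if anything falls off the work surface, if the arm or the gripper's body presses on something with over 40 N, if the wrist force passes 120 N, or if a joint passes its speed limit or range.

## Working session

There is one attempt and no reset: what is moved stays moved. The work goes in short steps, Python scripts to look and compute and a tool call to move; the robot and the scene stay as the last step left them, time stands still between calls to the robot, and variables do not carry over. Pictures are saved under pics/ and viewed, and the job is handed in when it is done.

Besides the shell and the picture viewer there is one more tool, called after "Emit:" as a command line: name --pt "numbers of a row" for each row, then --argument value for the rest. move_arm: Moves the arm, as the interface text tells. Its arguments: {"type":"object","properties":{"rows":{"type":"array","items":{"type":"array","items":{"type":"number"}}},"squeeze":{"type":"number"}},"required":["rows"]}

```bash
mkdir -p pics; cat > h.py <<'E'
import numpy as np, cv2
from rig import bot
from scipy.spatial.transform import Rotation as R
def snap(n,f):
    s=bot.snapshot(n); np.savez('pics/'+f+'.npz',**s); cv2.imwrite('pics/'+f+'.png',s['color'][:,:,::-1]); return s
def world(s):
    z=s['range_z']; K=s['K']; v,u=np.mgrid[:z.shape[0],:z.shape[1]]
    P=np.stack([(u-K[0,2])*z/K[0,0],(v-K[1,2])*z/K[1,1],z],-1)
    T=s['extrinsics']; return P@T[:3,:3].T+T[:3,3]
def proj(s,p):
    T=s['extrinsics'];q=T[:3,:3].T@(np.array(p)-T[:3,3]);q=s['K']@q;return q[:2]/q[2]
E
python3 - <<'E'
from h import *
for n in("scene","top"):
    s=snap(n,n+"0"); print(n,s['extrinsics'].round(3).tolist(),s['K'].round(1).tolist())
print(bot.sense())
E
```

```text
scene [[0.858, 0.31, -0.409, 0.957], [0.514, -0.523, 0.68, -0.679], [-0.003, -0.794, -0.608, 0.736], [0.0, 0.0, 0.0, 1.0]] [[432.7, 0.0, 269.9], [0.0, 432.7, 209.8], [0.0, 0.0, 1.0]]
top [[0.086, -0.976, 0.202, 0.247], [-0.996, -0.084, 0.021, 0.021], [-0.004, -0.203, -0.979, 1.416], [0.0, 0.0, 0.0, 1.0]] [[542.6, 0.0, 282.4], [0.0, 542.6, 213.1], [0.0, 0.0, 1.0]]
{'t': 0.1, 'joint_pos': array([-1.21871537,  0.31164527,  0.01401549,  1.51288495, -0.00434879,
        1.31918958, -0.02719579]), 'joint_velocities': array([-0.00103125, -0.00044074,  0.0005135 , -0.00398705, -0.00123114,
        0.0004936 ,  0.00112071]), 'joint_torque': array([ 3.72115601e-04, -3.80857265e+01,  1.46614574e-01, -2.31243789e+01,
        1.24389434e-02,  8.09331512e-03,  4.23085737e-05]), 'position': array([0.21080288, 0.50733353, 0.24433471]), 'eef_rot': array([ 1.95585348e-01,  9.80686123e-01, -1.04040582e-03, -1.33691180e-04]), 'wrist_force': array([-1.07857102, -0.05724213,  0.98309404]), 'moment': array([-2.89101248e-02, -3.23763418e-05,  2.53061320e-03]), 'opening': 1.000352928796612}
```

View pics/scene0.png

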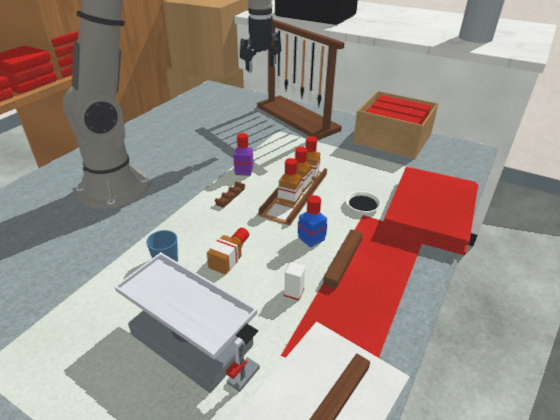

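View pics/top0.png

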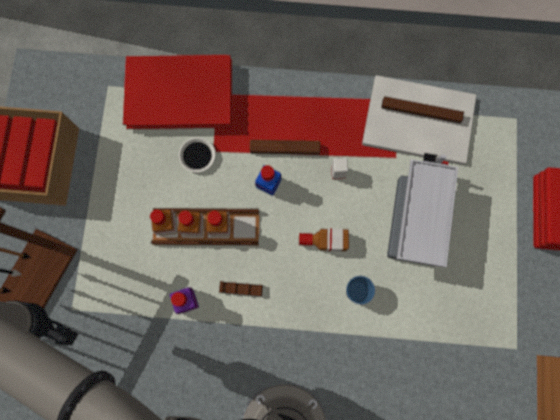

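Top view: the lane is at (205,227), with amber bottles at caps (158,216), (186,217) and (215,217). The empty front spot is at (243,228). The amber bottle lying at (325,240) is the fallen one. The blue (268,178) and purple (183,299) bottles are look-alikes. The scale pan is at (427,213). Next I measure these.

```bash
python3 - <<'E'
from h import *
s=dict(np.load('pics/top0.npz')); W=world(s); c=s['color'].astype(int)
z=W[...,2]
def reg(m,name):
    p=W[m]; print(name,len(p),p.mean(0).round(4),p.min(0).round(3),p.max(0).round(3)); return p
v,u=np.mgrid[:420,:560]
def box(a,b,cc,d): return (u>=a)&(u<cc)&(v>=b)&(v<d)
ok=s['range_z']>0
# caps
for n,b in dict(b=(204,205,228,230),c=(176,205,203,230),d=(148,205,174,230)).items():
    m=box(*b)&(z>.126)&(z<.145)&ok
    p=reg(m,'cap '+n); r=cv2.minEnclosingCircle(p[:,:2].astype(np.float32)); print(r)
m=box(290,220,360,260)&(z>.015)&(z<.08)&ok; reg(m,'fallen')
top=m&(z>.045); p=reg(top,'fallentop'); print(cv2.minAreaRect(p[:,:2].astype(np.float32)*1000))
cp=m&(u<314);p=reg(cp,'fcap'); print(cv2.minAreaRect(p[:,:2].astype(np.float32)*1000))
m=box(385,150,470,275)&(z>.11)&(z<.14)&ok; p=reg(m,'pan'); print(cv2.minAreaRect(p[:,:2].astype(np.float32)*1000), np.percentile(z[m],[5,50,95]))
m=box(145,200,265,250)&(z>.018)&(z<.03)&ok; p=reg(m,'rails'); print(cv2.minAreaRect(p[:,:2].astype(np.float32)*1000))
m=box(230,217,255,238)&(z<.015)&ok&(c.min(2)>140); p=reg(m,'spot'); print(cv2.minAreaRect(p[:,:2].astype(np.float32)*1000))
reg(box(255,185,262,190)&ok,'tab')
for n,b in dict(blue=(250,160,285,200),seal=(328,152,352,185),cup=(343,273,378,308)).items():
    reg(box(*b)&(z>.03)&ok,n)
s=dict(np.load('pics/scene0.npz'));t=dict(np.load('pics/top0.npz'))
a=cv2.resize(s['color'][225:400,110:270,::-1],None,fx=4,fy=3.4,interpolation=cv2.INTER_CUBIC)
cv2.imwrite('pics/c1.png',a)
a=cv2.resize(t['color'][190:265,140:360,::-1],None,fx=3.6,fy=3.6,interpolation=cv2.INTER_CUBIC)
cv2.imwrite('pics/c2.png',a)
E
```

```text
cap b 155 [0.4865 0.2114 0.1335] [0.471 0.196 0.126] [0.503 0.227 0.139]
((0.4863746762275696, 0.21159400045871735), 0.017041020095348358)
cap c 159 [0.4806 0.282  0.1333] [0.465 0.265 0.126] [0.498 0.299 0.139]
((0.4806370139122009, 0.2828049063682556), 0.017431266605854034)
cap d 157 [0.4778 0.3509 0.1338] [0.462 0.335 0.127] [0.494 0.367 0.142]
((0.4779435992240906, 0.3509898781776428), 0.016631951555609703)
fallen 919 [ 0.4707 -0.0667  0.0465] [ 0.446 -0.123  0.016] [0.502 0.004 0.06 ]
fallentop 624 [ 0.473  -0.0832  0.051 ] [ 0.446 -0.123  0.045] [0.502 0.001 0.06 ]
((471.0206298828125, -61.07426452636719), (52.98255157470703, 122.71856689453125), 4.946160316467285)
fcap 193 [ 0.4686 -0.0152  0.0384] [ 0.453 -0.035  0.021] [0.488 0.004 0.05 ]
((470.33270263671875, -15.364849090576172), (33.084014892578125, 36.619911193847656), 5.038890361785889)
pan 5104 [ 0.5488 -0.3035  0.1203] [ 0.416 -0.371  0.11 ] [ 0.698 -0.234  0.14 ]
((558.7745361328125, -303.8667297363281), (118.10417175292969, 276.44549560546875), 84.58167266845703) [0.11498753 0.11980024 0.12785746]
rails 827 [0.4785 0.2496 0.0235] [0.425 0.107 0.018] [0.54  0.392 0.03 ]
((483.1371154785156, 249.64913940429688), (96.95476531982422, 278.60333251953125), 4.5250244140625)
spot 91 [0.512  0.1438 0.0062] [ 0.498  0.124 -0.   ] [0.52  0.174 0.012]
((514.9133911132812, 147.2634735107422), (52.14105224609375, 19.295272827148438), 73.20955657958984)
tab 35 [0.597  0.1211 0.0317] [ 0.592  0.111 -0.005] [0.605 0.132 0.066]
blue 519 [0.6056 0.0939 0.0879] [0.58  0.063 0.03 ] [0.648 0.129 0.136]
seal 262 [ 0.659  -0.0865  0.0672] [ 0.643 -0.107  0.03 ] [ 0.684 -0.068  0.082]
cup 294 [ 0.3526 -0.164   0.0588] [ 0.314 -0.192  0.03 ] [ 0.384 -0.122  0.08 ]
```

View pics/c1.png

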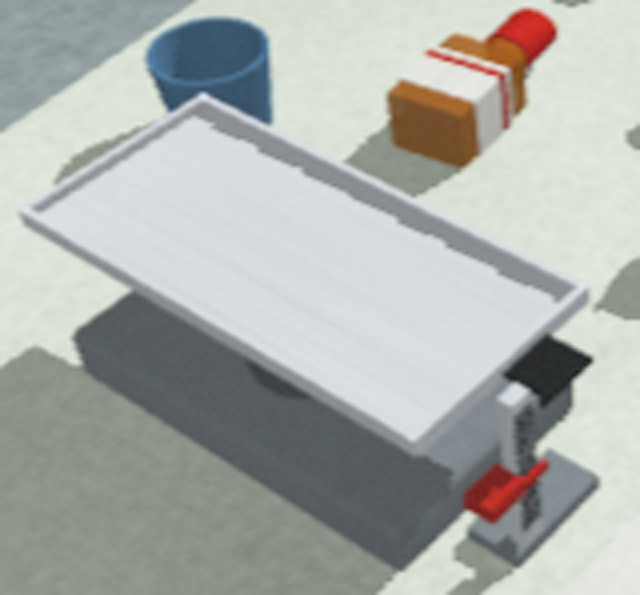

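View pics/c2.png

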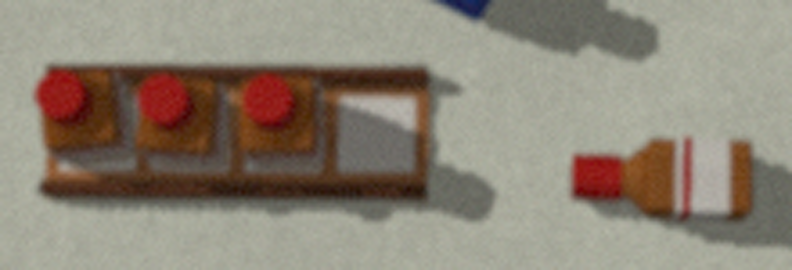

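```bash
python3 - <<'E'
from h import *
s=dict(np.load('pics/top0.npz')); W=world(s); c=s['color'].astype(int); z=W[...,2]
v,u=np.mgrid[:420,:560]
m=(u>385)&(u<470)&(v>150)&(v<275)&(z>.113)&(z<.14)&(c.min(2)>110)&(W[...,0]<.695)
n,l,st,_=cv2.connectedComponentsWithStats(cv2.morphologyEx(m.astype(np.uint8),cv2.MORPH_OPEN,np.ones((5,5),np.uint8)))
k=1+st[1:,4].argmax(); p=W[l==k]; print(st[k],cv2.minAreaRect(p[:,:2].astype(np.float32)*1000),np.median(p[:,2]))
for n in('top0','scene0'):
    s=dict(np.load(f'pics/{n}.npz')); W=world(s); c=s['color'].astype(int)
    m=(c[...,0]>120)&(c[...,1]<80)&(c[...,2]<80)&(np.hypot(W[...,0]-.70,W[...,1]+.33)<.08)&(W[...,2]>.02)
    p=W[m]; print(n,len(p),p.mean(0).round(4) if len(p) else '',np.percentile(p[:,2],[0,5,50,95,100]).round(4) if len(p) else '', np.argwhere(m)[:, ::-1].min(0),np.argwhere(m)[:, ::-1].max(0))
    m=(c.max(2)<60)&(np.hypot(W[...,0]-.70,W[...,1]+.31)<.08)&(W[...,2]>.08); p=W[m]
    if len(p): print('ptr',p.mean(0).round(4),p.min(0).round(3),p.max(0).round(3))
s=dict(np.load('pics/scene0.npz'))
cv2.imwrite('pics/c3.png',cv2.resize(s['color'][320:390,215:265,::-1],None,fx=8,fy=8,interpolation=cv2.INTER_NEAREST))
E
```

```text
[ 402  161   56  106 4345] ((547.0313110351562, -303.1841735839844), (117.227783203125, 252.0020294189453), 84.57623291015625) 0.11966083702538932
top0 9 [ 0.6903 -0.3544  0.0801] [0.0775 0.0779 0.0802 0.0826 0.0826] [444 161] [447 164]
ptr [ 0.6867 -0.3031  0.1205] [ 0.678 -0.318  0.115] [ 0.695 -0.289  0.128]
scene0 164 [ 0.6901 -0.3517  0.0766] [0.0593 0.0691 0.0782 0.0805 0.0822] [227 361] [246 378]
ptr [ 0.6863 -0.3073  0.1206] [ 0.673 -0.325  0.117] [ 0.699 -0.292  0.124]
```

View pics/c3.png

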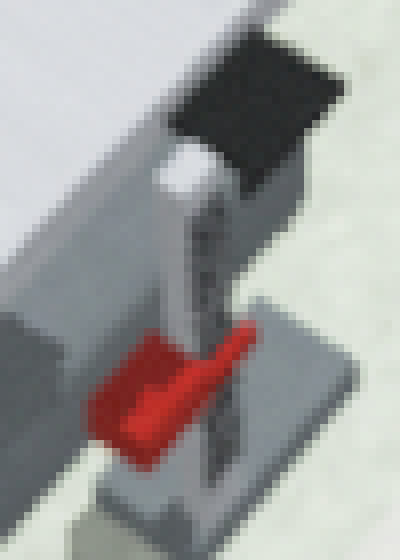

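Emit:
move_arm --pt "0 0 0.14 0 0 0 0.085" --pt "0 0 0.14 0 0 0 0.085" --pt "0 0 0.14 0 0 0 0.085" --pt "0 0 0.14 0 0 0 0.085" --pt "0 0 0.14 0 0 0 0.085" --pt "0 0 0.14 0 0 0 0.085" --pt "0 0 0.14 0 0 0 0.085" --pt "0 0 0.11 0 0 0 0.085"

```text
t: 0.9
position: [0.2094, 0.504, 0.2389]
eef_rot: [0.692, 0.722, -0.006, 0.003]
wrist_force: [-0.3, -0.6, -0.4]
opening: 0.994
```

The pan centre is (0.547, -0.303) with a yaw of about -5.4° and a top height of 0.120, which matches the stated 250 x 116 mm. The red mark lies at a height of about 0.078, so it could take two or three bottles. I'll check it under load.

Emit:
move_arm --pt "0 0 -0.045 -0.042 0.022 0 0.085" --pt "0 0 0 -0.042 0.022 0 0.085" --pt "0 0 0 -0.042 0.022 0 0.085" --pt "0 0 0 -0.042 0.022 0 0.085" --pt "0 0 0 -0.045 0.022 0 0.085" --pt "0 0 0 -0.045 0.022 0 0.085" --pt "0 0 0 -0.045 0.02 0 0.085" --pt "0 0 0 -0.045 0.02 0 0.085" --pt "0 0 0 -0.045 0.02 0 0.085" --pt "0 0 0 -0.045 0.02 0 0.085"

```text
t: 1.9
position: [0.4564, 0.0859, 0.2371]
eef_rot: [0.667, 0.745, -0.009, -0.0]
wrist_force: [0.9, -0.4, -0.6]
opening: 0.996
```

```bash
cat >> h.py <<'E'
def st(target=None,yaw=None,gp=False):
    """pose; world delta to target in tool axes (gp: target for grasp point)"""
    s=bot.sense(); p=s['position']; M=R.from_quat(s['eef_rot']).as_matrix()
    g=p-.005*M[:,2]
    print('t',round(s['t'],2),'tcp',p.round(4),'gp',g.round(4),'yawY',np.degrees(np.arctan2(M[1,1],M[0,1])).round(2),'toolx',M[:,0].round(3),'z',M[:,2].round(3),'F',s['wrist_force'].round(1),'op',round(float(s['opening']),3),'j',s['joint_pos'].round(2))
    if target is not None: print('tool delta',(M.T@(np.array(target)-(g if gp else p))).round(4))
    if yaw is not None: print('yaw err deg(world)',np.degrees(np.arctan2(M[1,1],M[0,1]))-yaw)
E
python3 -c "
from h import *
st([.4724,-.076,.15],5,True)"
```

```text
t 1.9 tcp [0.4564 0.0859 0.2371] gp [0.4564 0.086  0.2421] yawY 6.26 toolx [-0.109  0.994 -0.012] z [-0.012 -0.013 -1.   ] F [ 0.9 -0.4 -0.6] op 0.996 j [-0.72  0.16  0.56  1.75 -0.08  1.27 -0.03]
tool delta [-0.1616 -0.0006  0.094 ]
yaw err deg(world) 1.2627445074515116
```

Emit:
move_arm --pt "0 0 0.022 -0.04 0 0.02 0.085" --pt "0 0 0 -0.04 0 0.02 0.085" --pt "0 0 0 -0.04 0 0.02 0.085" --pt "0 0 0 -0.03 0 0.02 0.085" --pt "0 -0.13 0 0 0 0 0.085" --pt "0 -0.13 0 0 0 0 0.085" --pt "0 -0.13 0 0 0 0 0.085" --pt "0 -0.13 0 0 0 0 0.085"

```text
t: 2.7
position: [0.4692, -0.0973, 0.1588]
eef_rot: [0.667, 0.693, -0.192, 0.198]
wrist_force: [-0.3, -0.0, -0.7]
opening: 0.997
```

```bash
python3 -c "
from h import *
st([.4724,-.076,.032],5,True)"
```

```text
t 2.7 tcp [ 0.4692 -0.0973  0.1588] gp [ 0.4691 -0.0947  0.1631] yawY 2.18 toolx [-0.033  0.848 -0.529] z [ 0.019 -0.529 -0.848] F [-0.3 -0.  -0.7] op 0.997 j [-0.84  0.35  0.76  1.94  0.38  1.02 -0.28]
tool delta [0.0851 0.0043 0.1014]
yaw err deg(world) -2.821774808681788
```

Emit:
move_arm --pt "-0.026 0 -0.042 0.017 0.001 0.02 0.085" --pt "0 0 0 0.017 0.001 0.02 0.085" --pt "0 0 0 0.017 0.001 0.02 0.085" --pt "0 0 0 0.017 0.001 0.02 0.085"

```text
t: 3.1
position: [0.4742, -0.0736, 0.0509]
eef_rot: [0.643, 0.715, -0.184, 0.205]
wrist_force: [0.2, -0.1, 1.5]
opening: 0.998
```

```bash
python3 -c "
from h import *
st([.4724,-.076,.032],5,True)
s=snap('scene','s1'); cv2.imwrite('pics/c4.png',cv2.resize(s['color'][180:320,140:320,::-1],None,fx=4,fy=4,interpolation=cv2.INTER_CUBIC))"
```

```text
t 3.1 tcp [ 0.4742 -0.0736  0.0509] gp [ 0.4739 -0.071   0.0552] yawY 6.02 toolx [-0.089  0.844 -0.529] z [ 0.055 -0.526 -0.848] F [ 0.2 -0.1  1.5] op 0.998 j [-0.81  0.54  0.69  2.04  0.33  0.75 -0.33]
tool delta [ 0.0081 -0.002   0.0222]
yaw err deg(world) 1.0181227034607243
```

View pics/c4.png

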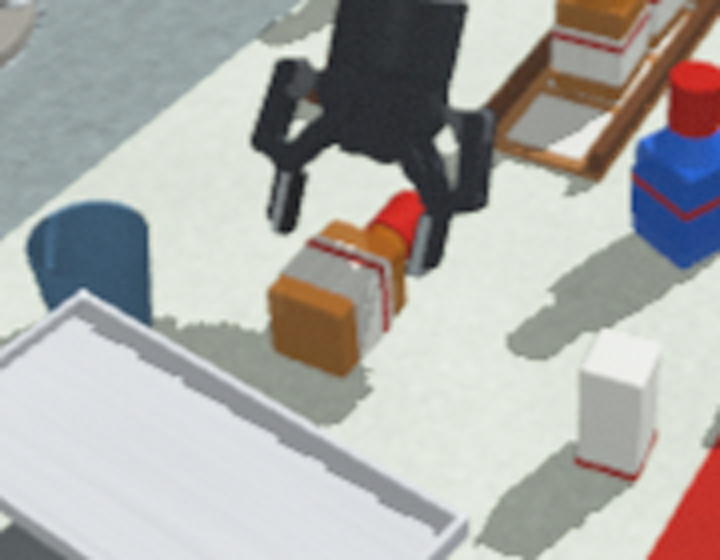

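The fingers straddle the fallen bottle, with pads at about (285,200) and (425,250) in the crop. I lower the rest of the way and close.

Emit:
move_arm --pt "0 0 0.018 0.004 -0.001 0.012 0.085" --pt "0 0 0 0.004 -0.001 0.012 0.085" --pt "0 0 0 0 0 0 0.045" --pt "0 0 0 0 0 0 0.045" --pt "0 0 0 0 0 0 0.045" --pt "0 0 0 0 0 0 0.045" --squeeze 50

```text
t: 3.75
position: [0.4707, -0.0774, 0.0227]
eef_rot: [0.647, 0.711, -0.185, 0.204]
wrist_force: [-0.2, 0.9, -3.0]
opening: 0.602
```

```bash
python3 -c "
from h import *
st([.4724,-.076,.032],5,True)
s=snap('scene','s2'); cv2.imwrite('pics/c5.png',cv2.resize(s['color'][180:320,140:320,::-1],None,fx=4,fy=4,interpolation=cv2.INTER_CUBIC))"
```

```text
t 3.75 tcp [ 0.4707 -0.0774  0.0227] gp [ 0.4705 -0.0747  0.027 ] yawY 5.36 toolx [-0.078  0.845 -0.529] z [ 0.051 -0.527 -0.848] F [-0.2  0.9 -3. ] op 0.602 j [-0.8   0.59  0.68  2.06  0.31  0.69 -0.36]
tool delta [-0.0039  0.0018 -0.0035]
yaw err deg(world) 0.3551372122388772
```

View pics/c5.png

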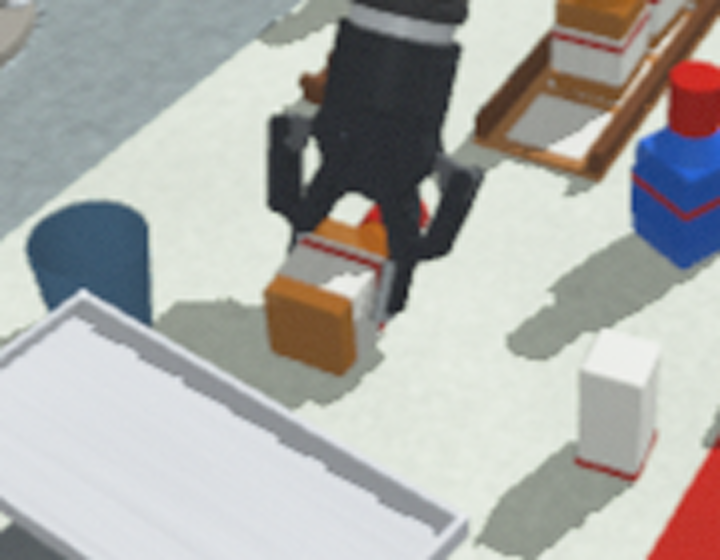

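Emit:
move_arm --pt "0 0 0 -0.01 0 -0.016 0.045" --pt "0 0 0 -0.021 0 -0.034 0.045" --pt "0 0 0 -0.021 0 -0.034 0.045" --pt "0 0 0 -0.016 0 -0.025 0.045"

```text
t: 4.2
position: [0.4652, -0.0772, 0.1512]
eef_rot: [0.647, 0.711, -0.189, 0.2]
wrist_force: [1.0, 0.9, -3.0]
opening: 0.599
```

```bash
python3 -c "
from h import *
st([.491,.10,.14],5,True)
M=R.from_quat(bot.sense()['eef_rot']).as_matrix(); print(M)
a=np.radians(5.36);print(M.T@[np.cos(a),np.sin(a),0]*np.pi/2)"
```

```text
t 4.2 tcp [ 0.4652 -0.0772  0.1512] gp [ 0.465  -0.0746  0.1554] yawY 5.27 toolx [-0.084  0.844 -0.529] z [ 0.04  -0.528 -0.848] F [ 1.   0.9 -3. ] op 0.599 j [-0.88  0.35  0.75  1.96  0.39  1.   -0.28]
tool delta [ 0.1534  0.0421 -0.0781]
yaw err deg(world) 0.2739787246827019
[[-0.08365711  0.99570888  0.03956414]
 [ 0.84429284  0.09191304 -0.5279409 ]
 [-0.5293119  -0.01076229 -0.84835906]]
[-0.0069479   1.57070358 -0.01559099]
```

Emit:
move_arm --pt "0 0.14 -0.001 0 0 0 0.045" --pt "0 0.14 -0.001 0 0 0 0.045" --pt "0 0.14 -0.001 0 0 0 0.045" --pt "0 0.14 -0.001 0 0 0 0.045" --pt "0 0.14 -0.001 0 0 0 0.045" --pt "0 0.14 -0.001 0 0 0 0.045" --pt "0 0.14 -0.001 0 0 0 0.045" --pt "0 0.14 -0.001 0 0 0 0.045"

```text
t: 5.0
position: [0.4669, -0.069, 0.1602]
eef_rot: [0.631, 0.716, 0.202, -0.221]
wrist_force: [0.0, 0.2, -3.2]
opening: 0.602
```

```bash
cat >> h.py <<'E'
def err(Mt):
    M=R.from_quat(bot.sense()['eef_rot']).as_matrix(); print('rotvec tool',R.from_matrix(M.T@Mt).as_rotvec().round(4))
M0=np.array([[-0.08365711,0.99570888,0.03956414],[0.84429284,0.09191304,-0.5279409],[-0.5293119,-0.01076229,-0.84835906]])
a=np.radians(5.3); Mup=R.from_rotvec(np.pi/2*np.array([np.cos(a),np.sin(a),0])).as_matrix()@M0
Mup=R.from_euler('z',-.8,degrees=True).as_matrix()@Mup
E
python3 -c "
from h import *
st([.491,.10,.14],5,True);err(Mup)"
```

```text
t 5.0 tcp [ 0.4669 -0.069   0.1602] gp [ 0.4672 -0.0718  0.1643] yawY 7.07 toolx [-0.107  0.814  0.571] z [-0.062  0.568 -0.821] F [ 0.   0.2 -3.2] op 0.602 j [ 0.06  0.5   0.56  1.71 -0.7   1.51  0.98]
tool delta [0.1234 0.0445 0.1161]
yaw err deg(world) 2.0674726106069192
rotvec tool [-0.0176  0.4044  0.0312]
```

Emit:
move_arm --pt "-0.006 0.14 0.011 0 0 0 0.045" --pt "-0.006 0.14 0.011 0 0 0 0.045" --pt "-0.006 0.13 0.011 0 0 0 0.045"

```text
t: 5.3
position: [0.4669, -0.0744, 0.1602]
eef_rot: [0.59, 0.641, 0.333, -0.361]
wrist_force: [0.1, 0.4, -2.4]
opening: 0.606
```

```bash
python3 -c "
from h import *
st([.491,.12,.10],None,True);err(Mup)
s=snap('scene','s3'); s2=snap('top','t3')
cv2.imwrite('pics/c6.png',np.hstack([cv2.resize(s['color'][130:300,140:340,::-1],(400,340)),cv2.resize(s2['color'][150:320,180:380,::-1],(400,340))]))"
```

```text
t 5.3 tcp [ 0.4669 -0.0744  0.1602] gp [ 0.4672 -0.0787  0.1628] yawY 4.72 toolx [-0.043  0.516  0.855] z [-0.07   0.852 -0.518] F [ 0.1  0.4 -2.4] op 0.606 j [ 0.31  0.73  0.47  1.61 -0.89  1.82  1.13]
tool delta [0.0478 0.04   0.2002]
rotvec tool [ 0.0065 -0.0131 -0.0026]
```

View pics/c6.png

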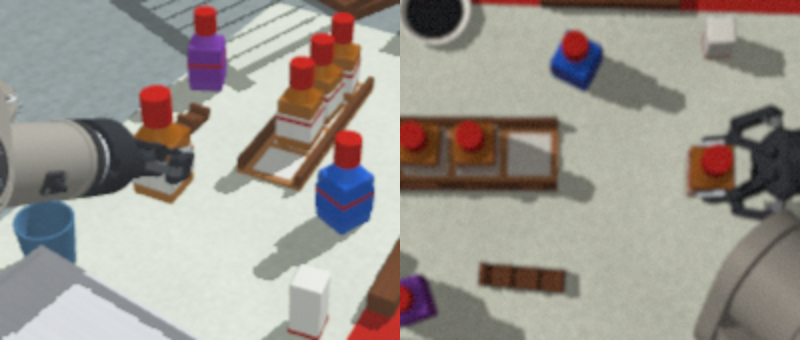

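Emit:
move_arm --pt "0 0 0 0.015 0.006 0.03 0.045" --pt "0 0 0 0.015 0.006 0.03 0.045" --pt "0 0 0 0.012 0.006 0.036 0.045" --pt "0 0 0 0.01 0.006 0.036 0.045" --pt "0 0 0 0.007 0.006 0.036 0.045" --pt "0 0 0 0.002 0.006 0.036 0.045"

```text
t: 6.0
position: [0.4878, 0.1308, 0.0991]
eef_rot: [0.598, 0.646, 0.324, -0.347]
wrist_force: [1.4, -0.4, -2.9]
opening: 0.605
```

```bash
python3 -c "
from h import *
st([.491,.148,.10],None,True);err(Mup)
s=snap('scene','s4'); s2=snap('top','t4')
cv2.imwrite('pics/c7.png',np.hstack([cv2.resize(s['color'][130:300,140:340,::-1],(400,340)),cv2.resize(s2['color'][150:320,180:380,::-1],(400,340))]))
W=world(s2);z=W[...,2];c=s2['color'].astype(int);v,u=np.mgrid[:420,:560]
m=(c[...,0]>120)&(c[...,1]<60)&(z>.12)&(u>200)&(u<300)&(v>150)&(v<260)
n,l,stt,_=cv2.connectedComponentsWithStats(m.astype(np.uint8))
for k in range(1,n):
  if stt[k,4]>40: p=W[l==k]; print(stt[k],p.max(0).round(3),np.median(p,0).round(4),cv2.minEnclosingCircle(p[p[:,2]>np.percentile(p[:,2],50)-.006][:,:2].astype(np.float32)))
"
```

```text
t 6.0 tcp [0.4878 0.1308 0.0991] gp [0.4881 0.1266 0.1019] yawY 4.28 toolx [-0.044  0.547  0.836] z [-0.06   0.834 -0.549] F [ 1.4 -0.4 -2.9] op 0.605 j [ 0.    0.67  0.37  1.87 -1.09  1.46  1.06]
tool delta [0.01   0.0044 0.0187]
rotvec tool [ 0.0147  0.0236 -0.0042]
[261 166  13  12 121] [0.628 0.111 1.416] [0.6134 0.0964 0.1276] ((0.4369344115257263, 0.06285479664802551), 0.19493545591831207)
[208 211  13  13 140] [0.503 0.228 1.416] [0.4867 0.2122 0.1333] ((0.37177911400794983, 0.12347643822431564), 0.16173717379570007)
[237 211  14  14 147] [0.508 0.157 1.416] [0.4846 0.137  0.1771] ((0.3721277713775635, 0.08298629522323608), 0.14000192284584045)
```

View pics/c7.png

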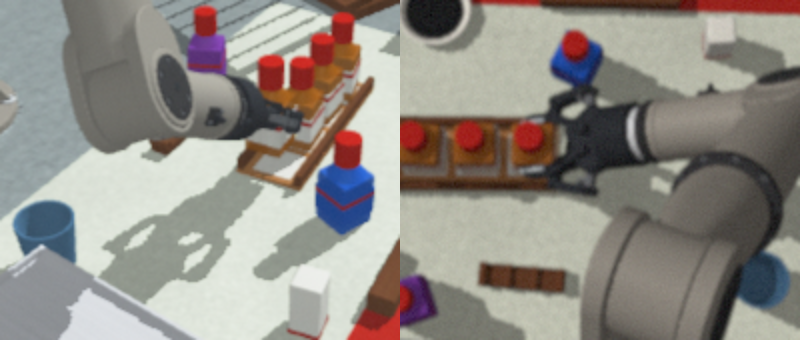

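```bash
python3 -c "
from h import *
s=dict(np.load('pics/scene0.npz'))
s4=dict(np.load('pics/s4.npz'));s3=dict(np.load('pics/s3.npz'))
f=lambda s,a,b:cv2.resize(s['color'][a:a+75,b:b+65,::-1],None,fx=6,fy=6,interpolation=cv2.INTER_CUBIC)
cv2.imwrite('pics/c8.png',np.hstack([f(s3,165,195),f(s4,145,250)]))
# tilt of cap axis: cap side points of held bottle, s3
for s in (s3,s4):
  W=world(s);c=s['color'].astype(int)
  m=(c[...,0]>110)&(c[...,1]<60)&(c[...,2]<60)&(W[...,2]>.1)&(W[...,2]<.3)
  n,l,stt,ce=cv2.connectedComponentsWithStats(m.astype(np.uint8))
  for k in range(1,n):
    if stt[k,4]>60:
      p=W[l==k]; lo,hi=np.percentile(p[:,2],[3,97])
      # fit cylinder r=.017 with axis tilt
      from scipy.optimize import least_squares
      q=p[(p[:,2]<hi-.006)&(p[:,2]>lo)]
      zc=q[:,2].mean()
      fn=lambda a:np.hypot(q[:,0]-a[0]-a[2]*(q[:,2]-zc),q[:,1]-a[1]-a[3]*(q[:,2]-zc))-.017
      r=least_squares(fn,[q[:,0].mean(),q[:,1].mean()+.01,0,0],loss='soft_l1',f_scale=.002)
      print(stt[k],len(q),hi.round(4),r.x.round(4),zc.round(3),(r.cost/len(q))**.5)
"
```

```text
[ 52  33  23  14 195] 144 0.2267 [-0.7276  0.4616  0.4007  0.2131] 0.208 0.005193741356246118
[ 55  44  17  13 127] 91 0.1861 [-0.7121  0.4424 -0.0311  0.1544] 0.168 0.0033787529197755405
[   0   46   55   46 1744] 1212 0.1915 [-0.7324  0.2652  0.0096  0.2335] 0.144 0.008819252264996899
[58 56 11 12 89] 66 0.1433 [-0.7124  0.4365  0.1687 -0.3381] 0.125 0.0027167360435239934
[367  96  63  27 999] 72 0.1173 [0.6333 0.7298 0.002  0.0044] 0.11 0.00901703123413228
[237 134  11  12 112] 68 0.13 [ 0.2846  0.2751 -0.066  -0.0665] 0.113 0.0010213488799248813
[285 136  32  39 456] 270 0.1356 [ 4.815e-01  2.810e-01 -1.000e-04 -1.270e-02] 0.116 0.008349991550297618
[210 173  16  22 279] 159 0.2409 [ 0.4657 -0.0799 -0.018  -0.0445] 0.22 0.0007059131909995708
[307 195  14  17 187] 86 0.1293 [ 0.6135  0.0942  0.016  -0.0134] 0.112 0.0007705927531632148
[ 52  29  35  18 300] 223 0.2262 [-0.7187  0.4937  0.1241  0.4013] 0.208 0.007431306460093516
[ 55  40  31  17 260] 189 0.1854 [-0.7248  0.481  -0.5753  0.2518] 0.167 0.006592621528580725
[   0   46   55   46 1735] 1201 0.1916 [-0.7317  0.2659  0.0141  0.3909] 0.144 0.008792703792415724
[ 58  50  29  18 238] 179 0.1445 [-0.7162  0.4734  0.0065  0.2225] 0.125 0.006250043287794285
[367  96  63  28 995] 83 0.1174 [0.6387 0.7389 0.0019 0.0034] 0.11 0.009148511724332202
[237 134  11  13 115] 70 0.1299 [ 0.2843  0.275  -0.0571  0.0215] 0.112 0.0010540435358233253
[285 136  32  39 451] 270 0.1356 [ 0.4815  0.2803 -0.067   0.0058] 0.116 0.008346490213874116
[270 158  12  18 189] 114 0.18 [ 0.4861  0.1276 -0.0081 -0.01  ] 0.16 0.0008655673947292182
[307 195  14  17 188] 91 0.1297 [ 0.6138  0.0941 -0.0142  0.0185] 0.113 0.0008377404885936809
```

View pics/c8.png

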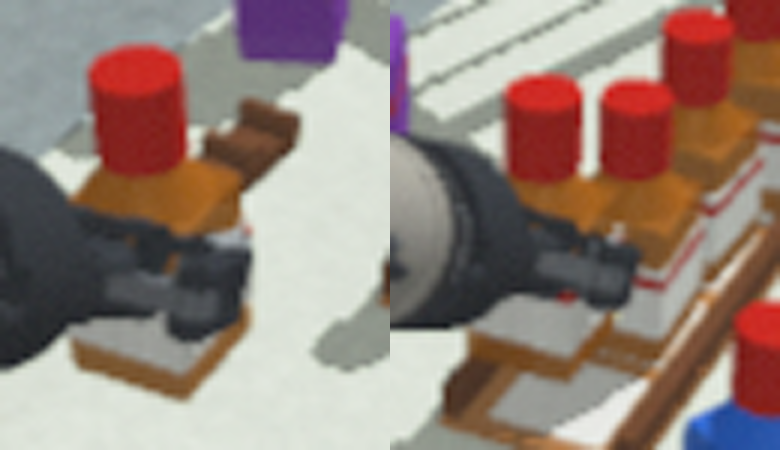

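```bash
python3 -c "
from h import *
st([.491,.148,.10],None,True);err(Mup)"
```

```text
t 6.1 tcp [0.4846 0.1361 0.0985] gp [0.485  0.1319 0.1013] yawY 4.83 toolx [-0.045  0.542  0.839] z [-0.071  0.836 -0.544] F [-0.6  0.1 -2. ] op 0.606 j [-0.    0.68  0.36  1.87 -1.09  1.46  1.06]
tool delta [0.0074 0.0074 0.0137]
rotvec tool [ 0.0038  0.0169 -0.0034]
```

Emit:
move_arm --pt "0.003 0.015 -0.002 0.006 0.006 0.01 0.045" --pt "0 0 0 -0.008 0 0.0055 0.045" --pt "0 0 0 -0.008 0 0.0055 0.045" --pt "0 0 0 -0.008 0 0.0055 0.045" --pt "0 0 0 0 0 0 0.045"

```text
t: 6.6
position: [0.4907, 0.1499, 0.0687]
eef_rot: [0.59, 0.649, 0.326, -0.353]
wrist_force: [0.5, -0.2, -3.4]
opening: 0.597
```

```bash
python3 -c "
from h import *
st([.4905,.144,.058],None,True);err(Mup)
s2=snap('top','t5');s=snap('scene','s5')
f=lambda s,a,b:cv2.resize(s['color'][a:a+75,b:b+65,::-1],None,fx=6,fy=6,interpolation=cv2.INTER_CUBIC)
cv2.imwrite('pics/c9.png',np.hstack([f(s2,190,200),f(s,145,250)]))
W=world(s2);z=W[...,2];c=s2['color'].astype(int);v,u=np.mgrid[:420,:560]
m=(c[...,0]>120)&(c[...,1]<60)&(z>.12)&(z<.3)&(u>200)&(u<300)&(v>150)&(v<260)
n,l,stt,_=cv2.connectedComponentsWithStats(m.astype(np.uint8))
for k in range(1,n):
  if stt[k,4]>40: p=W[l==k]; print(stt[k],np.median(p,0).round(4))
st()
"
```

```text
t 6.6 tcp [0.4907 0.1499 0.0687] gp [0.4911 0.1457 0.0714] yawY 5.3 toolx [-0.055  0.536  0.842] z [-0.074  0.839 -0.539] F [ 0.5 -0.2 -3.4] op 0.597 j [-0.01  0.74  0.34  1.87 -1.13  1.43  1.11]
tool delta [-0.0121 -0.0008  0.0058]
rotvec tool [0.0011 0.0111 0.0076]
[261 166  13  12 122] [0.6134 0.0965 0.128 ]
[208 211  13  13 139] [0.4873 0.2123 0.1333]
[234 212  14  12 136] [0.4897 0.1478 0.1478]
t 6.7 tcp [0.4913 0.1499 0.0699] gp [0.4917 0.1457 0.0726] yawY 5.28 toolx [-0.056  0.535  0.843] z [-0.073  0.84  -0.538] F [ 1.   1.  -2.4] op 0.604 j [-0.01  0.73  0.34  1.86 -1.13  1.43  1.11]
```

View pics/c9.png

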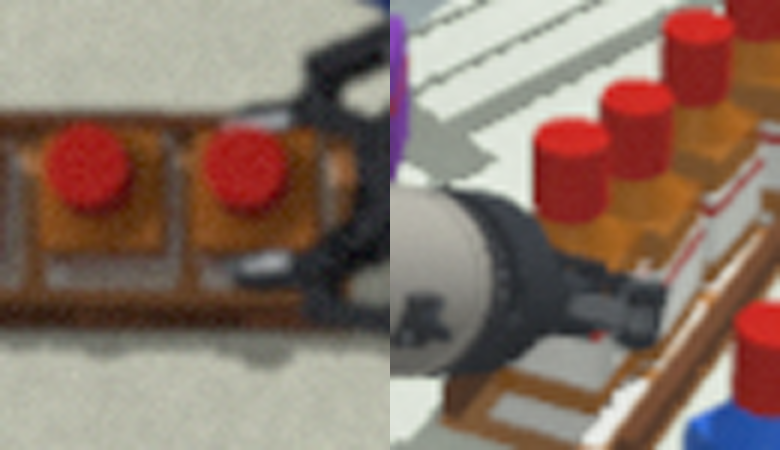

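Emit:
move_arm --pt "0 0.01 0.006 -0.0045 0 0.003 0.045" --pt "0 0 0 -0.0045 0 0.003 0.045" --pt "0 0 0 -0.0025 0 0.0017 0.045" --pt "0 0 0 0 0 0 0.045"

```text
t: 7.1
position: [0.4922, 0.1486, 0.0549]
eef_rot: [0.591, 0.645, 0.329, -0.356]
wrist_force: [-0.8, -0.6, -2.9]
opening: 0.603
```

```bash
cat >> h.py <<'E'
def caps(f='tmp'):
    s2=snap('top',f)
    W=world(s2);z=W[...,2];c=s2['color'].astype(int)
    m=(c[...,0]>120)&(c[...,1]<60)&(c[...,2]<60)&(z>.10)&(z<.4)
    n,l,stt,_=cv2.connectedComponentsWithStats(m.astype(np.uint8))
    for k in range(1,n):
        if 40<stt[k,4]<400: p=W[l==k]; print('cap',stt[k],np.median(p,0).round(4))
    return s2
E
python3 -c "
from h import *
st();err(Mup);caps();st()
"
```

```text
t 7.1 tcp [0.4922 0.1486 0.0549] gp [0.4926 0.1444 0.0576] yawY 4.91 toolx [-0.048  0.528  0.848] z [-0.071  0.845 -0.53 ] F [-0.8 -0.6 -2.9] op 0.603 j [ 0.    0.77  0.33  1.86 -1.15  1.42  1.13]
rotvec tool [0.0051 0.0004 0.0013]
cap [  0 115   8  38 167] [0.6767 0.7747 0.1152]
cap [262 166  12  12 111] [0.6129 0.0958 0.1278]
cap [151 210  12  13 126] [0.4784 0.351  0.134 ]
cap [179 211  13  14 138] [0.482  0.2826 0.1339]
cap [208 211  13  13 140] [0.4872 0.2125 0.1333]
cap [235 212  14  13 137] [0.4915 0.1459 0.134 ]
cap [171 293  14  13 137] [0.287  0.2758 0.1277]
t 7.15 tcp [0.4923 0.1486 0.0551] gp [0.4927 0.1444 0.0577] yawY 4.91 toolx [-0.048  0.527  0.848] z [-0.071  0.845 -0.53 ] F [-0.7  0.1 -2. ] op 0.601 j [ 0.    0.77  0.33  1.86 -1.15  1.42  1.13]
```

Emit:
move_arm --pt "0 0 0 -0.001 0 0.0006 0.045" --pt "0 0 0 -0.001 0 0.0006 0.045"

```text
t: 7.35
position: [0.4925, 0.1487, 0.0548]
eef_rot: [0.59, 0.645, 0.33, -0.357]
wrist_force: [-0.9, -2.8, 4.7]
opening: 0.607
```

```bash
python3 -c "
from h import *
st();err(Mup)
"
```

```text
t 7.35 tcp [0.4925 0.1487 0.0548] gp [0.4929 0.1445 0.0574] yawY 4.93 toolx [-0.049  0.524  0.85 ] z [-0.071  0.847 -0.527] F [-0.9 -2.8  4.7] op 0.607 j [ 0.    0.77  0.33  1.86 -1.15  1.43  1.14]
rotvec tool [ 0.0054 -0.003   0.0026]
```

Contact: Fz went from -3 to +5 N, so the bottle stands on the floor. I open and retract along the tool axis.

Emit:
move_arm --pt "0 0 0 0 0 0 0.06" --pt "0 0 0 0 0 0 0.075" --pt "0 0 0 0 0 0 0.075" --pt "0 0 0 0 0 0 0.075"

```text
t: 7.75
position: [0.4934, 0.1501, 0.0566]
eef_rot: [0.588, 0.645, 0.332, -0.357]
wrist_force: [-0.2, 0.7, -0.2]
opening: 0.876
```

```bash
python3 -c "
from h import *
st();s=caps('t6')
cv2.imwrite('pics/c10.png',cv2.resize(s['color'][190:265,190:290,::-1],None,fx=6,fy=6,interpolation=cv2.INTER_CUBIC))
"
```

```text
t 7.75 tcp [0.4934 0.1501 0.0566] gp [0.4937 0.1459 0.0592] yawY 4.98 toolx [-0.052  0.522  0.852] z [-0.07   0.849 -0.524] F [-0.2  0.7 -0.2] op 0.876 j [ 0.    0.77  0.33  1.86 -1.15  1.43  1.14]
cap [  0 115   8  39 171] [0.6751 0.7743 0.1158]
cap [262 166  12  12 112] [0.614  0.096  0.1274]
cap [151 210  12  13 125] [0.4788 0.351  0.134 ]
cap [179 211  13  14 140] [0.4819 0.2831 0.1335]
cap [208 211  13  13 138] [0.4874 0.2126 0.1336]
cap [235 211  14  13 142] [0.4929 0.1461 0.1342]
cap [172 293  13  13 134] [0.287  0.2757 0.1273]
```

View pics/c10.png

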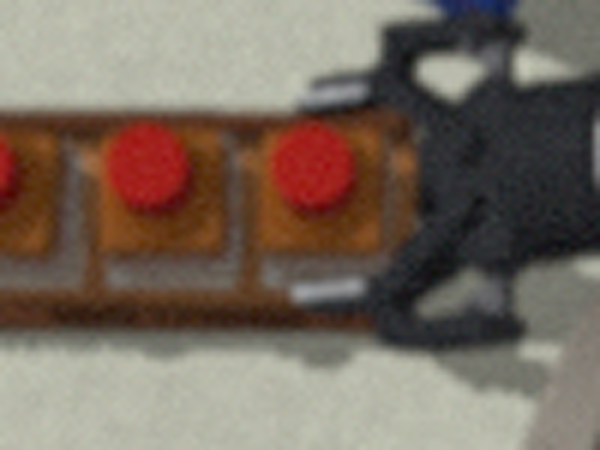

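The bottle stands upright at the front place, cap at (313,167) in the crop, with the pads clear on both sides. I retract and turn the tool vertical.

Emit:
move_arm --pt "0 0 0 0 0 -0.02 0.075" --pt "0 0 0 0 0 -0.035 0.075" --pt "0 0 0 0 0 -0.045 0.075" --pt "0 -0.1 0 0.035 0 -0.03 0.075" --pt "0 -0.145 0 0.03 0 -0.03 0.06" --pt "0 -0.145 0 0.02 0 -0.03 0.06" --pt "0 -0.145 0 0 0 0 0.06" --pt "0 -0.145 0 0 0 0 0.06" --pt "0 -0.145 0 0 0 0 0.06" --pt "0 -0.145 0 0 0 0 0.06"

```text
t: 8.8
position: [0.5037, 0.033, 0.2334]
eef_rot: [0.684, 0.73, 0.009, -0.011]
wrist_force: [0.3, 0.5, -1.3]
opening: 0.701
```

```bash
cat >> h.py <<'E'
def Md(yaw):
    y=np.radians(yaw); Y=np.array([np.cos(y),np.sin(y),0]);Z=np.array([0,0,-1.]);return np.stack([np.cross(Y,Z),Y,Z],1)
E
python3 -c "
from h import *
caps('t7');st([.492,.147,.20],None,True);err(Md(4.5))
"
```

```text
cap [  0 115   8  37 158] [0.6773 0.7754 0.1147]
cap [151 210  12  13 122] [0.4793 0.3516 0.1334]
cap [179 211  13  13 136] [0.4819 0.2828 0.1332]
cap [208 211  13  13 136] [0.4873 0.2128 0.1342]
cap [235 211  14  13 142] [0.4929 0.1464 0.1337]
cap [171 293  14  13 132] [0.2868 0.2762 0.1279]
t 8.85 tcp [0.5038 0.0419 0.2334] gp [0.5038 0.0418 0.2384] yawY 4.58 toolx [-0.08   0.996  0.028] z [-0.004  0.028 -1.   ] F [-1.2  6.2  0.2] op 0.706 j [-0.57  0.25  0.58  1.67 -0.17  1.27  0.13]
tool delta [ 0.1047 -0.0033  0.0414]
rotvec tool [-0.0021 -0.0283  0.0015]
```

Emit:
move_arm --pt "0 -0.028 0 0.036 -0.001 0.0 0.06" --pt "0 0 0 0.036 -0.001 0.01 0.06" --pt "0 0 0 0.033 -0.001 0.01 0.06" --pt "0 0 0 0 0 0.02 0.06" --pt "0 0 0 0 0 0 0.06"

```text
t: 9.35
position: [0.4886, 0.1548, 0.193]
eef_rot: [0.675, 0.737, 0.001, -0.006]
wrist_force: [-0.3, -0.1, 0.2]
opening: 0.703
```

```bash
python3 -c "
from h import *
st([.492,.1465,.12],None,True);err(Md(4.5))
"
```

```text
t 9.35 tcp [0.4886 0.1548 0.193 ] gp [0.4886 0.1547 0.198 ] yawY 5.04 toolx [-0.088  0.996  0.01 ] z [-0.008  0.009 -1.   ] F [-0.3 -0.1  0.2] op 0.703 j [-0.74  0.29  0.51  1.71 -0.17  1.19 -0.1 ]
tool delta [-0.0093  0.0032  0.0779]
rotvec tool [-0.0072 -0.0101  0.0094]
```

Emit:
move_arm --pt "-0.007 -0.01 0.009 -0.009 0.003 0.01 0.06" --pt "0 0 0 0 0 0.025 0.06" --pt "0 0 0 0 0 0.025 0.06" --pt "0 0 0 0 0 0.01 0.06" --pt "0 0 0 0 0 0 0.06"

```text
t: 9.85
position: [0.4955, 0.1386, 0.1224]
eef_rot: [0.683, 0.73, 0.001, 0.001]
wrist_force: [0.7, 0.1, -0.8]
opening: 0.702
```

```bash
python3 -c "
from h import *
st([.492,.1465,.12],None,True);err(Md(4.5))
s=snap('scene','s8'); cv2.imwrite('pics/c11.png',cv2.resize(s['color'][110:220,220:350,::-1],None,fx=5,fy=5,interpolation=cv2.INTER_CUBIC))"
```

```text
t 9.85 tcp [0.4955 0.1386 0.1224] gp [0.4955 0.1386 0.1274] yawY 3.81 toolx [-0.066  0.998  0.001] z [ 0.004  0.001 -1.   ] F [ 0.7  0.1 -0.8] op 0.702 j [-0.7   0.37  0.51  1.8  -0.21  1.02 -0.05]
tool delta [ 0.0081 -0.003   0.0074]
rotvec tool [ 0.0036 -0.0006 -0.012 ]
```

View pics/c11.png

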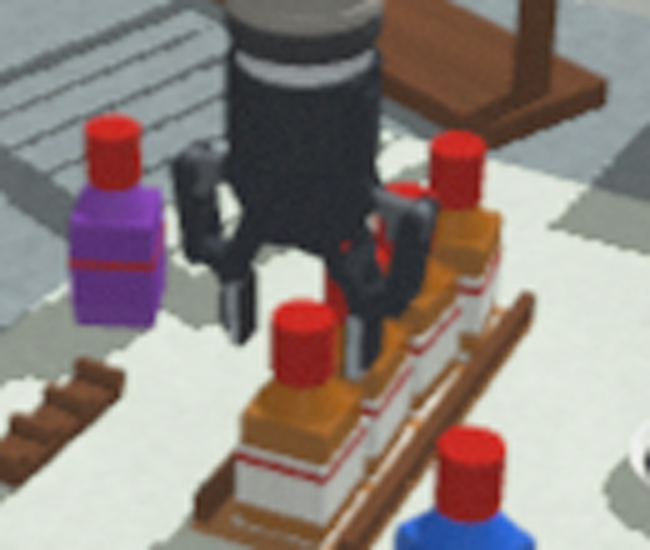

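Emit:
move_arm --pt "0 0 -0.01 0.004 -0.0015 0.002 0.06" --pt "0 0 0 0.004 -0.0015 0.002 0.06" --pt "0 0 0 0 0 0.002 0.06" --pt "0 0 0 0 0 0 0.06"

```text
t: 10.3
position: [0.4951, 0.1471, 0.1203]
eef_rot: [0.68, 0.734, 0.005, 0.003]
wrist_force: [-0.1, 0.3, 0.2]
opening: 0.7
```

```bash
python3 -c "
from h import *
st([.492,.1465,.12],None,True);err(Md(4.5))
"
```

```text
t 10.3 tcp [0.4951 0.1471 0.1203] gp [0.495  0.147  0.1253] yawY 4.37 toolx [-0.076  0.997  0.003] z [ 0.011  0.004 -1.   ] F [-0.1  0.3  0.2] op 0.7 j [-0.71  0.37  0.5   1.81 -0.21  1.   -0.06]
tool delta [-0.0003 -0.0031  0.0053]
rotvec tool [ 0.0115 -0.0031 -0.0023]
```

Emit:
move_arm --pt "0.01 0 0 0 -0.002 0.004 0.06" --pt "0 0 0 0 -0.001 0.002 0.06" --pt "0 0 0 0 0 0 0.06" --pt "0 0 0 0 0 0 0.04" --pt "0 0 0 0 0 0 0.03" --pt "0 0 0 0 0 0 0.03" --pt "0 0 0 0 0 0 0.03" --squeeze 50

```text
t: 11.0
position: [0.4926, 0.1474, 0.1145]
eef_rot: [0.679, 0.734, 0.002, -0.0]
wrist_force: [0.8, -0.8, -1.0]
opening: 0.385
```

```bash
python3 -c "
from h import *
st([.492,.1465,.12],None,True);err(Md(4.5))
"
```

```text
t 11.0 tcp [0.4926 0.1474 0.1145] gp [0.4926 0.1473 0.1195] yawY 4.41 toolx [-0.077  0.997  0.004] z [ 0.002  0.004 -1.   ] F [ 0.8 -0.8 -1. ] op 0.385 j [-0.71  0.38  0.5   1.81 -0.21  1.   -0.05]
tool delta [-0.0008 -0.0007 -0.0005]
rotvec tool [ 0.0026 -0.0037 -0.0016]
```

Emit:
move_arm --pt "0 0 0 0 0 -0.01 0.03" --pt "0 0 0 0 0 -0.025 0.03" --pt "0 0 0 0 0 -0.035 0.03" --pt "0 0 0 0 0 -0.035 0.03" --pt "0 0 0 0 0 -0.035 0.03" --pt "0 0 0 -0.02 0.003 -0.025 0.03" --pt "0 0 0 -0.03 0.006 -0.01 0.03" --pt "0 0 0 -0.035 0.007 0 0.03" --pt "0 0 0 -0.035 0.007 0 0.03" --pt "0 0 0 -0.035 0.007 0 0.03"

```text
t: 12.0
position: [0.53, -0.0022, 0.2959]
eef_rot: [0.673, 0.739, -0.001, -0.005]
wrist_force: [1.0, 1.0, -2.7]
opening: 0.387
```

```bash
python3 -c "
from h import *
st([.6217,-.310,.28],None,True);err(Md(4.5));caps('t9')
"
```

```text
t 12.0 tcp [ 0.53   -0.0022  0.2959] gp [ 0.5301 -0.0022  0.3009] yawY 5.37 toolx [-0.094  0.996  0.006] z [-0.009  0.005 -1.   ] F [ 1.   1.  -2.7] op 0.387 j [-0.5   0.28  0.62  1.48 -0.17  1.44  0.22]
tool delta [-0.3151  0.0626  0.0185]
rotvec tool [-0.0089 -0.0056  0.0152]
cap [  0 115   8  38 157] [0.6765 0.7752 0.1151]
cap [262 166  12  12 112] [0.6137 0.0963 0.1272]
cap [151 210  12  13 124] [0.4791 0.3512 0.1338]
cap [179 211  13  13 136] [0.482  0.2831 0.1337]
cap [208 211  13  13 137] [0.4876 0.2127 0.134 ]
cap [171 293  14  13 137] [0.287  0.2763 0.1272]
```

Emit:
move_arm --pt "0 0 0.023 -0.035 0.006 0 0.03" --pt "0 0 0.023 -0.038 0.006 0 0.03" --pt "0 0 0.023 -0.038 0.006 0 0.03" --pt "0 0 0.023 -0.038 0.006 0 0.03" --pt "0 0 0.023 -0.038 0.006 0 0.03" --pt "0 0 0.023 -0.035 0.004 0 0.03" --pt "0 0 0.023 -0.03 0.003 0 0.03" --pt "0 0 0.023 -0.015 0 0 0.03" --pt "0 0 0 0 0 0 0.03"

```text
t: 12.95
position: [0.5666, -0.2868, 0.2931]
eef_rot: [0.746, 0.666, -0.008, -0.006]
wrist_force: [0.1, 0.0, -1.6]
opening: 0.385
```

```bash
python3 -c "
from h import *
st([.6217,-.310,.26],None,True);err(Md(-5.4))
"
```

```text
t 12.95 tcp [ 0.5666 -0.2868  0.2931] gp [ 0.5667 -0.2868  0.2981] yawY -6.41 toolx [ 0.112  0.994 -0.003] z [-0.02  -0.001 -1.   ] F [ 0.1  0.  -1.6] op 0.385 j [ 0.03  0.56  0.72  1.15 -0.34  1.57  0.57]
tool delta [-0.0168  0.058   0.037 ]
rotvec tool [-0.0198  0.0026 -0.0177]
```

Emit:
move_arm --pt "-0.01 0 -0.009 -0.008 0.025 0.01 0.03" --pt "-0.01 0 -0.009 -0.008 0.025 0.015 0.03" --pt "0 0 0 0 0.008 0.02 0.03" --pt "0 0 0 0 0 0.007 0.03" --pt "0 0 0 0 0 0 0.03"

```text
t: 13.45
position: [0.6244, -0.3018, 0.239]
eef_rot: [0.737, 0.676, 0.001, -0.003]
wrist_force: [-0.7, 0.1, -2.3]
opening: 0.381
```

```bash
python3 -c "
from h import *
st([.6217,-.310,.236],None,True);err(Md(-5.4))
s=snap('scene','s10'); cv2.imwrite('pics/c12.png',cv2.resize(s['color'][220:400,100:290,::-1],None,fx=4,fy=3.3,interpolation=cv2.INTER_CUBIC));caps('t10');st()"
```

```text
t 13.45 tcp [ 0.6244 -0.3018  0.239 ] gp [ 0.6245 -0.3018  0.244 ] yawY -4.96 toolx [0.086 0.996 0.006] z [-0.001  0.006 -1.   ] F [-0.7  0.1 -2.3] op 0.381 j [ 0.09  0.69  0.68  1.06 -0.42  1.52  0.59]
tool delta [-0.0084 -0.002   0.0079]
rotvec tool [-0.0017 -0.0056  0.0077]
cap [  0 116   8  37 164] [0.6757 0.7753 0.1153]
cap [262 166  12  12 108] [0.614  0.0964 0.1275]
cap [151 210  12  13 124] [0.4791 0.3512 0.1342]
cap [179 211  13  13 138] [0.4819 0.2826 0.1338]
cap [208 211  13  13 138] [0.4875 0.2125 0.1334]
cap [172 293  13  13 135] [0.2869 0.2762 0.1279]
t 13.55 tcp [ 0.6249 -0.3019  0.2404] gp [ 0.6249 -0.302   0.2454] yawY -4.94 toolx [0.086 0.996 0.005] z [ 0.001  0.005 -1.   ] F [-0.6  0.8 -2.7] op 0.385 j [ 0.09  0.69  0.68  1.06 -0.42  1.52  0.59]
```

View pics/c12.png

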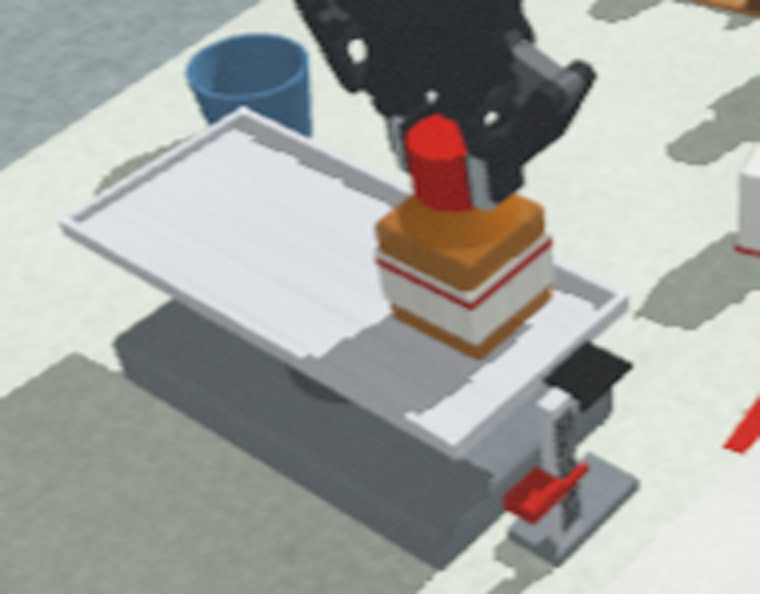

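Emit:
move_arm --pt "0 -0.005 0.006 -0.004 -0.001 0.002 0.03" --pt "0 0 0 -0.004 -0.002 0.003 0.03" --pt "0 0 0 0 0 0.005 0.03" --pt "0 0 0 0 0 0.004 0.03" --pt "0 0 0 0 0 0.004 0.03" --pt "0 0 0 0 0 0.004 0.03"

```text
t: 14.15
position: [0.6208, -0.3114, 0.2227]
eef_rot: [0.739, 0.673, 0.001, 0.004]
wrist_force: [0.1, 0.3, -1.8]
opening: 0.383
```

```bash
python3 -c "
from h import *
st([.6217,-.310,.2155],None,True);err(Md(-5.4))"
```

```text
t 14.15 tcp [ 0.6208 -0.3114  0.2227] gp [ 0.6207 -0.3114  0.2277] yawY -5.36 toolx [ 0.093  0.996 -0.003] z [ 0.007 -0.004 -1.   ] F [ 0.1  0.3 -1.8] op 0.383 j [ 0.09  0.69  0.68  1.11 -0.42  1.46  0.6 ]
tool delta [0.0015 0.0007 0.0122]
rotvec tool [0.0078 0.0034 0.0007]
```

Emit:
move_arm --pt "0.007 0.003 0 0.001 0 0.004 0.03" --pt "0 0 0 0 0 0.004 0.03" --pt "0 0 0 0 0 0.004 0.03" --pt "0 0 0 0 0 0.002 0.03" --pt "0 0 0 0 0 0 0.03"

```text
t: 14.65
position: [0.6212, -0.3112, 0.2086]
eef_rot: [0.739, 0.673, -0.0, 0.001]
wrist_force: [-0.7, 0.8, 0.9]
opening: 0.386
```

```bash
python3 -c "
from h import *
st([.6217,-.310,.2155],None,True);err(Md(-5.4))
for n in('scene',):
    s=snap(n,'s11'); W=world(s); c=s['color'].astype(int)
    m=(c.max(2)<60)&(np.hypot(W[...,0]-.69,W[...,1]+.31)<.03)&(W[...,2]>.05)&(W[...,2]<.13); p=W[m];print(len(p),np.median(p,0))
st()"
```

```text
t 14.65 tcp [ 0.6212 -0.3112  0.2086] gp [ 0.6212 -0.3112  0.2136] yawY -5.35 toolx [ 0.093  0.996 -0.002] z [ 0.001 -0.002 -1.   ] F [-0.7  0.8  0.9] op 0.386 j [ 0.09  0.7   0.68  1.12 -0.42  1.44  0.6 ]
tool delta [ 0.0012  0.0004 -0.0019]
rotvec tool [0.0016 0.002  0.0008]
170 [ 0.68836293 -0.30522599  0.10063276]
t 14.7 tcp [ 0.6212 -0.3112  0.2088] gp [ 0.6212 -0.3112  0.2138] yawY -5.35 toolx [ 0.093  0.996 -0.002] z [ 0.001 -0.002 -1.   ] F [-0.6 -0.1 -0. ] op 0.383 j [ 0.09  0.7   0.68  1.12 -0.42  1.44  0.6 ]
```

Emit:
move_arm --pt "0 0 0 0 0 0 0.036" --pt "0 0 0 0 0 0 0.045" --pt "0 0 0 0 0 0 0.055" --pt "0 0 0 0 0 0 0.06" --pt "0 0 0 0 0 -0.01 0.06" --pt "0 0 0 0 0 -0.03 0.06" --pt "0 0 0 0 0 -0.04 0.06" --pt "0 0 0 0 0 -0.04 0.06"

```text
t: 15.5
position: [0.6198, -0.3079, 0.3275]
eef_rot: [0.739, 0.673, -0.001, -0.005]
wrist_force: [0.2, 0.7, -0.4]
opening: 0.703
```

```bash
cat >> h.py <<'E'
def ptr(f):
    s=snap('scene',f); W=world(s); c=s['color'].astype(int)
    m=(c.max(2)<60)&(np.hypot(W[...,0]-.687,W[...,1]+.307)<.03)&(W[...,2]>.05)&(W[...,2]<.13); p=W[m];print('ptr',len(p),np.median(p,0).round(4))
    m=(c[...,0]>120)&(c[...,1]<80)&(c[...,2]<80)&(np.hypot(W[...,0]-.69,W[...,1]+.35)<.04)&(W[...,2]<.12); p=W[m]; print('mark',len(p),np.median(p,0).round(4),np.percentile(p[:,2],[2,50,98]).round(4))
    cv2.imwrite('pics/'+f+'c.png',cv2.resize(s['color'][220:400,100:290,::-1],None,fx=4,fy=3.3,interpolation=cv2.INTER_CUBIC))
E
python3 -c "
from h import *
st([.488,.212,.19],None,True)
ptr('s12'); caps('t12')"
```

```text
t 15.5 tcp [ 0.6198 -0.3079  0.3275] gp [ 0.6198 -0.308   0.3325] yawY -5.34 toolx [0.093 0.996 0.004] z [-0.008  0.005 -1.   ] F [ 0.2  0.7 -0.4] op 0.703 j [ 0.15  0.69  0.69  0.85 -0.42  1.73  0.56]
tool delta [ 0.5048 -0.1784  0.1462]
ptr 167 [ 0.6883 -0.3059  0.1034]
mark 175 [ 0.6906 -0.3527  0.0781] [0.0643 0.0781 0.0818]
cap [  0 115   8  38 162] [0.6771 0.7749 0.1159]
cap [262 166  12  12 109] [0.6132 0.096  0.1276]
cap [151 210  12  13 126] [0.479  0.3513 0.1342]
cap [179 211  13  13 137] [0.482 0.283 0.134]
cap [208 211  13  13 137] [0.4876 0.2134 0.1343]
cap [171 293  14  13 135] [0.2868 0.2766 0.1277]
```

View pics/s12c.png

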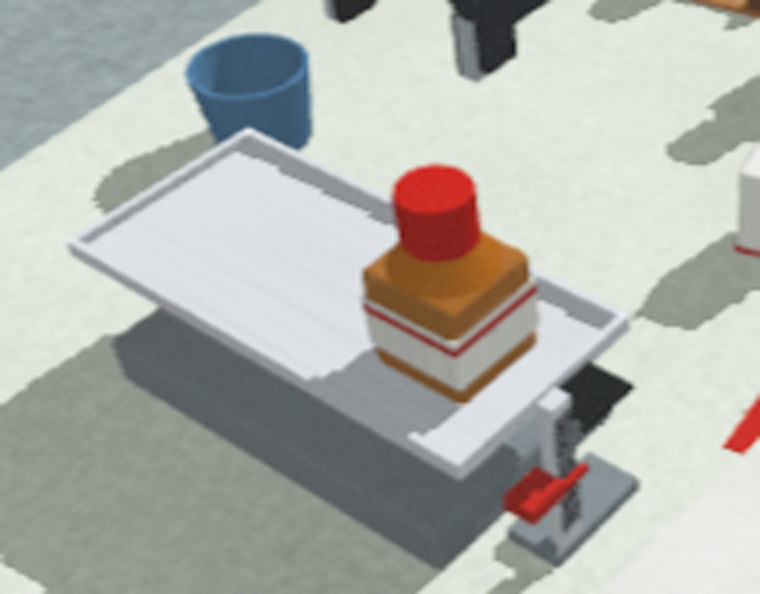

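The bottle stands alone and upright on the pan, at (440,280) in the crop. The pointer is at 0.103, above the mark at 0.078. Next is bottle_b, cap at (0.487, 0.2125).

Emit:
move_arm --pt "0 0 -0.035 0.04 -0.01 0 0.06" --pt "0 0 -0.035 0.047 -0.012 0 0.06" --pt "0 0 -0.035 0.047 -0.012 0 0.06" --pt "0 0 -0.035 0.047 -0.012 0 0.06" --pt "0 0 -0.035 0.047 -0.01 0 0.06" --pt "0 0 0 0.047 -0.01 0.01 0.06" --pt "0 0 0 0.047 -0.01 0.01 0.06" --pt "0 0 0 0.047 -0.01 0.01 0.06" --pt "0 0 0 0.047 -0.01 0.01 0.06" --pt "0 0 0 0.04 -0.01 0.01 0.06"

```text
t: 16.6
position: [0.4998, 0.1434, 0.2805]
eef_rot: [0.681, 0.733, 0.001, 0.008]
wrist_force: [0.7, 0.8, 0.5]
opening: 0.705
```

```bash
python3 -c "
from h import *
st([.487,.2125,.19],None,True);err(Md(4.5))
"
```

```text
t 16.6 tcp [0.4998 0.1434 0.2805] gp [0.4997 0.1435 0.2855] yawY 4.21 toolx [-0.073  0.997 -0.011] z [ 0.013 -0.01  -1.   ] F [0.7 0.8 0.5] op 0.705 j [-0.79  0.25  0.59  1.55 -0.13  1.37 -0.12]
tool delta [ 0.0708 -0.0088  0.0946]
rotvec tool [ 0.0125  0.0111 -0.0052]
```

Emit:
move_arm --pt "0.012 0.011 -0.005 0.03 -0.004 0.02 0.06" --pt "0 0 0 0.025 -0.004 0.025 0.06" --pt "0 0 0 0.005 0 0.03 0.06" --pt "0 0 0 0 0 0.01 0.06" --pt "0 0 0 0 0 0 0.06"

```text
t: 17.1
position: [0.4823, 0.2152, 0.1933]
eef_rot: [0.672, 0.74, 0.002, -0.002]
wrist_force: [0.4, 0.6, -0.3]
opening: 0.703
```

```bash
python3 -c "
from h import *
st([.487,.2125,.12],None,True);err(Md(4.5))
"
```

```text
t 17.1 tcp [0.4823 0.2152 0.1933] gp [0.4823 0.2152 0.1983] yawY 5.48 toolx [-0.096  0.995  0.007] z [-0.     0.007 -1.   ] F [ 0.4  0.6 -0.3] op 0.703 j [-0.86  0.32  0.53  1.67 -0.18  1.19 -0.19]
tool delta [-0.0037  0.0044  0.0783]
rotvec tool [ 0.0003 -0.007   0.0171]
```

Emit:
move_arm --pt "0 -0.007 0.015 -0.003 0.003 0.015 0.06" --pt "0 0 0 0 0 0.025 0.06" --pt "0 0 0 0 0 0.022 0.06" --pt "0 0 0 0 0 0.01 0.06" --pt "0 0 0 0 0 0 0.06"

```text
t: 17.6
position: [0.4933, 0.2077, 0.1236]
eef_rot: [0.683, 0.731, 0.005, 0.004]
wrist_force: [-0.1, -1.4, -0.8]
opening: 0.701
```

```bash
python3 -c "
from h import *
st([.487,.2125,.12],None,True);err(Md(4.5))
"
```

```text
t 17.6 tcp [0.4933 0.2077 0.1236] gp [0.4932 0.2077 0.1286] yawY 3.91 toolx [-0.068  0.998  0.001] z [ 0.013  0.002 -1.   ] F [-0.1 -1.4 -0.8] op 0.701 j [-0.83  0.4   0.52  1.76 -0.23  1.03 -0.16]
tool delta [ 0.0052 -0.006   0.0085]
rotvec tool [ 0.0131 -0.0007 -0.0104]
```

Emit:
move_arm --pt "0.01 0 -0.008 0.004 -0.004 0.004 0.06" --pt "0 0 0 0.001 -0.002 0.003 0.06" --pt "0 0 0 0 0 0.001 0.06" --pt "0 0 0 0 0 0 0.06"

```text
t: 18.0
position: [0.4895, 0.2125, 0.1182]
eef_rot: [0.68, 0.733, 0.004, 0.002]
wrist_force: [0.0, -0.1, -0.8]
opening: 0.703
```

```bash
python3 -c "
from h import *
st([.487,.2125,.12],None,True);err(Md(4.5))
s=snap('scene','s13'); cv2.imwrite('pics/c13.png',cv2.resize(s['color'][100:210,230:360,::-1],None,fx=5,fy=5,interpolation=cv2.INTER_CUBIC))"
```

```text
t 18.0 tcp [0.4895 0.2125 0.1182] gp [0.4894 0.2125 0.1232] yawY 4.29 toolx [-0.075  0.997  0.003] z [ 0.008  0.003 -1.   ] F [ 0.  -0.1 -0.8] op 0.703 j [-0.84  0.41  0.52  1.76 -0.23  1.02 -0.16]
tool delta [ 0.0002 -0.0025  0.0032]
rotvec tool [ 0.0082 -0.0028 -0.0037]
```

View pics/c13.png

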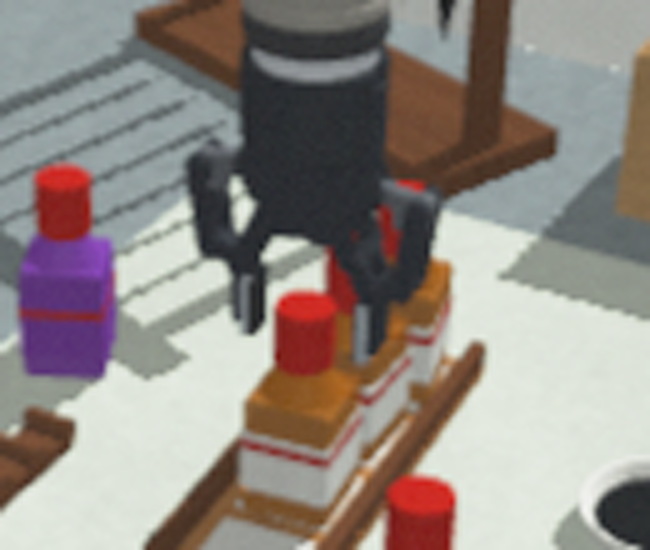

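The pads straddle bottle_b's cap at (305,333), and the front place in front of it is now empty. I grip and lift.

Emit:
move_arm --pt "0.007 0 0 0 -0.0025 0.003 0.06" --pt "0 0 0 0 0 0 0.06" --pt "0 0 0 0 0 0 0.04" --pt "0 0 0 0 0 0 0.03" --pt "0 0 0 0 0 0 0.03" --pt "0 0 0 0 0 0 0.03"

```text
t: 18.65
position: [0.4877, 0.2127, 0.116]
eef_rot: [0.68, 0.733, 0.002, -0.0]
wrist_force: [0.6, 0.1, -0.5]
opening: 0.382
```

```bash
python3 -c "
from h import *
st([.487,.2125,.12],None,True);err(Md(4.5))"
```

```text
t 18.65 tcp [0.4877 0.2127 0.116 ] gp [0.4877 0.2127 0.121 ] yawY 4.3 toolx [-0.075  0.997  0.004] z [ 0.003  0.004 -1.   ] F [ 0.6  0.1 -0.5] op 0.382 j [-0.83  0.41  0.51  1.76 -0.24  1.02 -0.16]
tool delta [-0.0002 -0.0007  0.001 ]
rotvec tool [ 0.0029 -0.0038 -0.0035]
```

Emit:
move_arm --pt "0 0 0 0 0 -0.01 0.03" --pt "0 0 0 0 0 -0.025 0.03" --pt "0 0 0 0 0 -0.035 0.03" --pt "0 0 0 0 0 -0.035 0.03" --pt "0 0 0 0 0 -0.035 0.03" --pt "0 0 0 -0.02 0.002 -0.025 0.03" --pt "0 0 0 -0.03 0.002 -0.01 0.03" --pt "0 0 0 -0.04 0.003 0 0.03" --pt "0 0 0 -0.045 0.003 0 0.03" --pt "0 0 0 -0.045 0.003 0 0.03"

```text
t: 19.65
position: [0.5094, 0.038, 0.2963]
eef_rot: [0.672, 0.74, -0.002, -0.005]
wrist_force: [0.5, -0.1, -2.2]
opening: 0.381
```

```bash
python3 -c "
from h import *
st([.547,-.303,.28],None,True);err(Md(-5.4))"
```

```text
t 19.65 tcp [0.5094 0.038  0.2963] gp [0.5094 0.0379 0.3013] yawY 5.48 toolx [-0.096  0.995  0.004] z [-0.01   0.004 -1.   ] F [ 0.5 -0.1 -2.2] op 0.381 j [-0.62  0.24  0.65  1.53 -0.15  1.43  0.13]
tool delta [-0.3431  0.005   0.0197]
rotvec tool [-0.01   -0.0035  0.1899]
```

Emit:
move_arm --pt "0 0 0.025 -0.045 0 0 0.03" --pt "0 0 0.025 -0.045 -0.001 0 0.03" --pt "0 0 0.025 -0.045 -0.001 0 0.03" --pt "0 0 0.025 -0.045 -0.001 0 0.03" --pt "0 0 0.025 -0.045 -0.001 0 0.03" --pt "0 0 0.025 -0.04 0 0 0.03" --pt "0 0 0.02 -0.03 0 0 0.03" --pt "0 0 0.01 -0.015 0 0 0.03" --pt "0 0 0 0 0 0 0.03"

```text
t: 20.55
position: [0.5018, -0.2917, 0.295]
eef_rot: [0.743, 0.669, -0.006, -0.007]
wrist_force: [-1.1, -0.0, -3.0]
opening: 0.381
```

```bash
python3 -c "
from h import *
st([.547,-.303,.225],None,True);err(Md(-5.4))"
```

```text
t 20.55 tcp [ 0.5018 -0.2917  0.295 ] gp [ 0.5019 -0.2918  0.3   ] yawY -6.05 toolx [ 0.105  0.994 -0.001] z [-0.018  0.001 -1.   ] F [-1.1 -0.  -3. ] op 0.381 j [-0.03  0.44  0.81  1.33 -0.3   1.51  0.64]
tool delta [-0.0064  0.0474  0.0742]
rotvec tool [-0.0183  0.0004 -0.0113]
```

Emit:
move_arm --pt "-0.009 0 -0.006 -0.003 0.022 0.01 0.03" --pt "-0.009 0 -0.005 -0.003 0.02 0.015 0.03" --pt "0 0 0 0 0.005 0.02 0.03" --pt "0 0 0 0 0 0.018 0.03" --pt "0 0 0 0 0 0 0.03"

```text
t: 21.05
position: [0.5505, -0.2947, 0.2295]
eef_rot: [0.737, 0.676, 0.003, -0.003]
wrist_force: [0.5, 1.5, -2.9]
opening: 0.376
```

```bash
python3 -c "
from h import *
ptr('s14');caps('t14');st([.547,-.303,.217],None,True);err(Md(-5.4))"
```

```text
ptr 169 [ 0.6883 -0.3054  0.1032]
mark 175 [ 0.6903 -0.3531  0.0782] [0.0644 0.0782 0.0815]
cap [  0 116   8  37 159] [0.6758 0.775  0.1153]
cap [262 166  12  12 110] [0.6134 0.096  0.1279]
cap [151 210  12  13 124] [0.479  0.3514 0.134 ]
cap [179 211  13  13 137] [0.4823 0.2828 0.1333]
cap [171 293  14  13 136] [0.2867 0.2766 0.1274]
t 21.15 tcp [ 0.5518 -0.296   0.2325] gp [ 0.5518 -0.296   0.2375] yawY -4.98 toolx [0.087 0.996 0.006] z [ 0.004  0.006 -1.   ] F [-0.2  1.2 -3.4] op 0.385 j [ 0.    0.56  0.76  1.33 -0.39  1.41  0.66]
tool delta [-0.0075 -0.0042  0.0204]
rotvec tool [ 0.0039 -0.006   0.0073]
```

View pics/s14c.png

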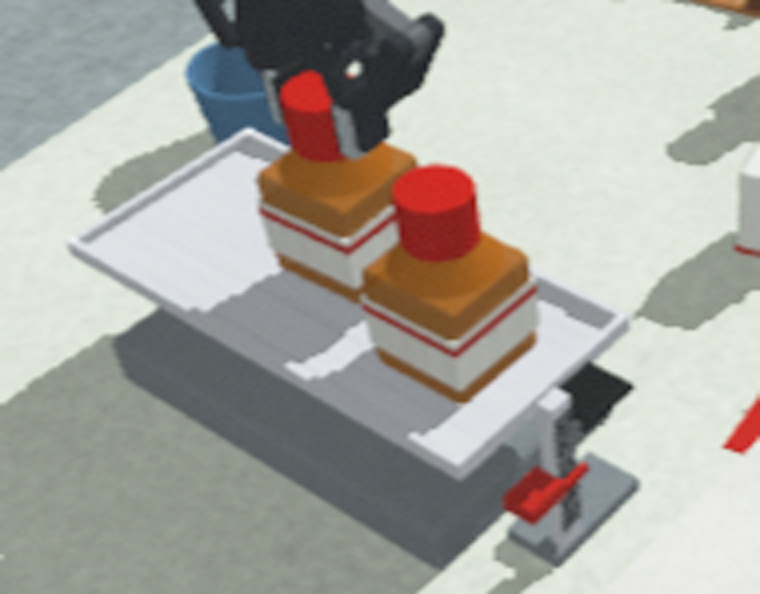

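Emit:
move_arm --pt "0.004 -0.006 0.006 -0.004 -0.002 0.003 0.03" --pt "0 0 0 -0.003 -0.002 0.006 0.03" --pt "0 0 0 0 0 0.006 0.03" --pt "0 0 0 0 0 0.004 0.03" --pt "0 0 0 0 0 0.004 0.03" --pt "0 0 0 0 0 0.004 0.03" --pt "0 0 0 0 0 0.004 0.03"

```text
t: 21.85
position: [0.5481, -0.3043, 0.2047]
eef_rot: [0.739, 0.673, 0.001, 0.004]
wrist_force: [-0.2, 0.3, -0.9]
opening: 0.383
```

```bash
python3 -c "
from h import *
st([.547,-.303,.199],None,True);err(Md(-5.4))"
```

```text
t 21.85 tcp [ 0.5481 -0.3043  0.2047] gp [ 0.548  -0.3043  0.2097] yawY -5.34 toolx [ 0.093  0.996 -0.003] z [ 0.007 -0.004 -1.   ] F [-0.2  0.3 -0.9] op 0.383 j [ 0.01  0.57  0.76  1.38 -0.39  1.34  0.68]
tool delta [ 0.0013 -0.0012  0.0107]
rotvec tool [0.0073 0.0034 0.001 ]
```

Emit:
move_arm --pt "0.007 0.003 0 0.001 0 0.004 0.03" --pt "0 0 0 0 0 0.004 0.03" --pt "0 0 0 0 0 0.003 0.03" --pt "0 0 0 0 0 0 0.03" --pt "0 0 0 0 0 0 0.03"

```text
t: 22.35
position: [0.5486, -0.3043, 0.1938]
eef_rot: [0.739, 0.673, -0.0, 0.001]
wrist_force: [-0.4, 0.4, 0.2]
opening: 0.38
```

```bash
python3 -c "
from h import *
st([.547,-.303,.199],None,True);err(Md(-5.4))"
```

```text
t 22.35 tcp [ 0.5486 -0.3043  0.1938] gp [ 0.5486 -0.3043  0.1988] yawY -5.35 toolx [ 0.093  0.996 -0.002] z [ 0.001 -0.002 -1.   ] F [-0.4  0.4  0.2] op 0.38 j [ 0.01  0.58  0.76  1.39 -0.4   1.33  0.68]
tool delta [ 0.0011 -0.0017 -0.0002]
rotvec tool [0.0012 0.002  0.0009]
```

The load has transferred to the pan. I release and rise, keeping the opening small so the fingers stay off the neighbouring cap.

Emit:
move_arm --pt "0 0 0 0 0 0 0.036" --pt "0 0 0 0 0 0 0.045" --pt "0 0 0 0 0 0 0.05" --pt "0 0 0 0 0 0 0.05" --pt "0 0 0 0 0 -0.01 0.05" --pt "0 0 0 0 0 -0.03 0.05" --pt "0 0 0 0 0 -0.04 0.05" --pt "0 0 0 0 0 -0.04 0.05" --pt "0 0 0 0.03 0 -0.02 0.05" --pt "0 0 0 0.03 0 0 0.06"

```text
t: 23.35
position: [0.552, -0.2488, 0.3429]
eef_rot: [0.743, 0.669, -0.001, 0.004]
wrist_force: [1.0, 0.9, 0.3]
opening: 0.703
```

```bash
python3 -c "
from h import *
st();ptr('s15');caps('t15')
s=dict(np.load('pics/s15.npz'));cv2.imwrite('pics/s15d.png',cv2.resize(s['color'][310:400,200:290,::-1],None,fx=6,fy=6,interpolation=cv2.INTER_NEAREST))"
```

```text
t 23.35 tcp [ 0.552  -0.2488  0.3429] gp [ 0.552  -0.2488  0.3479] yawY -5.99 toolx [ 0.104  0.995 -0.007] z [ 0.003 -0.008 -1.   ] F [1.  0.9 0.3] op 0.703 j [-0.08  0.47  0.8   1.17 -0.33  1.62  0.53]
ptr 160 [ 0.6885 -0.3054  0.0845]
mark 177 [ 0.6905 -0.3522  0.0782] [0.0642 0.0782 0.081 ]
cap [  0 115   8  37 156] [0.6772 0.7752 0.1154]
cap [262 166  12  12 108] [0.6136 0.0961 0.1276]
cap [151 210  12  13 124] [0.4792 0.351  0.1338]
cap [179 211  13  14 138] [0.4819 0.2828 0.134 ]
cap [171 293  14  13 133] [0.287  0.2765 0.1269]
```

View pics/s15c.png

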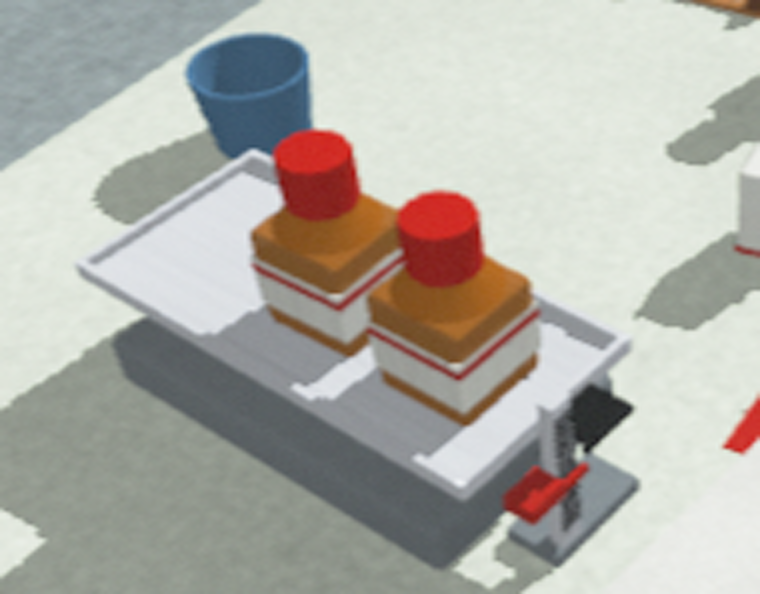

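View pics/s15d.png

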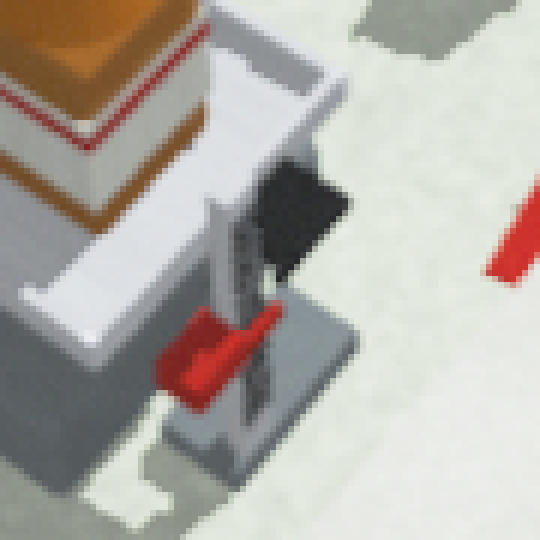

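The pointer reads 0.0845 (its tip is about 2 mm lower), at (300,210) in the crop. The whole red mark lies below it, spanning 0.064–0.081 with its middle near 0.073. The mark isn't reached yet, so a third bottle is needed. Next is bottle_c, cap at (0.482, 0.283).

Emit:
move_arm --pt "0 0 -0.035 0.045 -0.005 0 0.06" --pt "0 0 -0.035 0.047 -0.006 0 0.06" --pt "0 0 -0.035 0.047 -0.006 0 0.06" --pt "0 0 -0.035 0.047 -0.006 0 0.06" --pt "0 0 -0.035 0.047 -0.004 0 0.06" --pt "0 0 0 0.047 -0.003 0.01 0.06" --pt "0 0 0 0.047 -0.003 0.01 0.06" --pt "0 0 0 0.047 -0.003 0.01 0.06" --pt "0 0 0 0.047 -0.003 0.01 0.06" --pt "0 0 0 0.045 -0.003 0.01 0.06"

```text
t: 24.45
position: [0.5013, 0.2176, 0.2883]
eef_rot: [0.687, 0.727, -0.002, 0.008]
wrist_force: [1.7, -0.6, 0.8]
opening: 0.706
```

```bash
python3 -c "
from h import *
st([.4815,.2828,.19],None,True);err(Md(4.5))
"
```

```text
t 24.45 tcp [0.5013 0.2176 0.2883] gp [0.5013 0.2177 0.2933] yawY 3.21 toolx [-0.056  0.998 -0.014] z [ 0.009 -0.013 -1.   ] F [ 1.7 -0.6  0.8] op 0.706 j [-0.91  0.31  0.61  1.46 -0.16  1.42 -0.24]
tool delta [ 0.0675 -0.0169  0.1023]
rotvec tool [ 0.0077  0.0139 -0.0225]
```

Emit:
move_arm --pt "0.007 0.013 -0.02 0.028 -0.006 0.025 0.06" --pt "0 0 0 0.024 -0.006 0.03 0.06" --pt "0 0 0 0.005 -0.001 0.03 0.06" --pt "0 0 0 0 0 0.01 0.06" --pt "0 0 0 0 0 0 0.06"

```text
t: 24.95
position: [0.4822, 0.2828, 0.1888]
eef_rot: [0.675, 0.738, 0.0, -0.0]
wrist_force: [-0.5, 0.1, 0.4]
opening: 0.702
```

```bash
python3 -c "
from h import *
st([.4815,.2828,.12],None,True);err(Md(4.5))
"
```

```text
t 24.95 tcp [0.4822 0.2828 0.1888] gp [0.4822 0.2828 0.1938] yawY 5.13 toolx [-0.089  0.996  0.001] z [-0.     0.001 -1.   ] F [-0.5  0.1  0.4] op 0.702 j [-0.97  0.4   0.55  1.59 -0.22  1.21 -0.28]
tool delta [ 0.     -0.0007  0.0738]
rotvec tool [-0.0004 -0.0008  0.011 ]
```

Emit:
move_arm --pt "0 0 0.005 0.002 -0.002 0.015 0.06" --pt "0 0 0 0 0 0.02 0.06" --pt "0 0 0 0 0 0.022 0.06" --pt "0 0 0 0 0 0.01 0.06" --pt "0 0 0 0 0 0 0.06"

```text
t: 25.45
position: [0.4896, 0.2795, 0.129]
eef_rot: [0.681, 0.732, 0.007, 0.003]
wrist_force: [0.9, 1.0, 0.2]
opening: 0.701
```

```bash
python3 -c "
from h import *
st([.4815,.2828,.12],None,True);err(Md(4.5))
"
```

```text
t 25.45 tcp [0.4896 0.2795 0.129 ] gp [0.4896 0.2794 0.134 ] yawY 4.17 toolx [-0.073  0.997  0.004] z [ 0.014  0.005 -1.   ] F [0.9 1.  0.2] op 0.701 j [-0.95  0.46  0.54  1.67 -0.26  1.07 -0.26]
tool delta [ 0.0039 -0.008   0.0139]
rotvec tool [ 0.0145 -0.0042 -0.0057]
```

Emit:
move_arm --pt "0.012 0 -0.004 0.003 -0.006 0.004 0.06" --pt "0 0 0 0.001 -0.003 0.006 0.06" --pt "0 0 0 0 0 0.004 0.06" --pt "0 0 0 0 0 0 0.06"

```text
t: 25.85
position: [0.483, 0.2832, 0.1183]
eef_rot: [0.68, 0.733, 0.006, -0.0]
wrist_force: [-0.8, 1.1, 0.5]
opening: 0.701
```

```bash
python3 -c "
from h import *
st([.4815,.2828,.12],None,True);err(Md(4.5))
s=snap('scene','s16'); cv2.imwrite('pics/c16.png',cv2.resize(s['color'][90:200,240:370,::-1],None,fx=5,fy=5,interpolation=cv2.INTER_CUBIC))"
```

```text
t 25.85 tcp [0.483  0.2832 0.1183] gp [0.4829 0.2832 0.1233] yawY 4.31 toolx [-0.075  0.997  0.008] z [ 0.007  0.008 -1.   ] F [-0.8  1.1  0.5] op 0.701 j [-0.95  0.46  0.53  1.69 -0.27  1.05 -0.25]
tool delta [-0.0003 -0.0015  0.0033]
rotvec tool [ 0.0081 -0.0075 -0.0032]
```

View pics/c16.png

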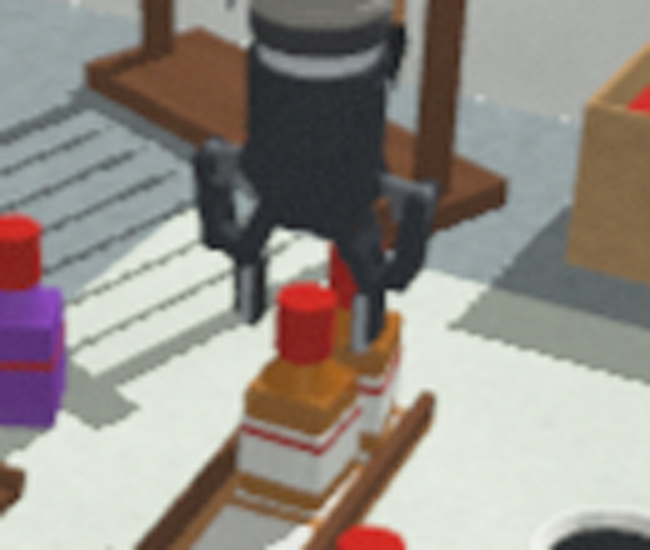

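The pads straddle bottle_c's cap at (306,322), with bottle_d behind it clear. I grip and lift.

Emit:
move_arm --pt "0.007 -0.006 0 0 -0.001 0.003 0.06" --pt "0 0 0 0 0 0 0.06" --pt "0 0 0 0 0 0 0.04" --pt "0 0 0 0 0 0 0.03" --pt "0 0 0 0 0 0 0.03" --pt "0 0 0 0 0 0 0.03"

```text
t: 26.5
position: [0.4822, 0.2838, 0.116]
eef_rot: [0.68, 0.733, 0.001, -0.0]
wrist_force: [-0.4, 0.8, -0.2]
opening: 0.382
```

```bash
python3 -c "
from h import *
st([.4815,.2828,.12],None,True);err(Md(4.5))"
```

```text
t 26.5 tcp [0.4822 0.2838 0.116 ] gp [0.4822 0.2838 0.121 ] yawY 4.35 toolx [-0.076  0.997  0.002] z [ 0.001  0.002 -1.   ] F [-0.4  0.8 -0.2] op 0.382 j [-0.95  0.47  0.53  1.69 -0.27  1.06 -0.26]
tool delta [-0.0009 -0.0008  0.001 ]
rotvec tool [ 0.0013 -0.0018 -0.0025]
```

Emit:
move_arm --pt "0 0 0 0 0 -0.01 0.03" --pt "0 0 0 0 0 -0.025 0.03" --pt "0 0 0 0 0 -0.035 0.03" --pt "0 0 0 0 0 -0.035 0.03" --pt "0 0 0 0 0 -0.035 0.03" --pt "0 0 0 -0.02 0 -0.025 0.03" --pt "0 0 0 -0.03 0 -0.01 0.03" --pt "0 0 0 -0.04 0 0 0.03" --pt "0 0 0 -0.045 0 0 0.03" --pt "0 0 0 -0.045 0 0 0.03"

```text
t: 27.5
position: [0.4925, 0.1073, 0.2972]
eef_rot: [0.673, 0.74, -0.002, -0.002]
wrist_force: [1.0, 0.3, -2.5]
opening: 0.386
```

```bash
python3 -c "
from h import *
st([.4723,-.296,.28],None,True);err(Md(-5.4))"
```

```text
t 27.5 tcp [0.4925 0.1073 0.2972] gp [0.4925 0.1073 0.3022] yawY 5.38 toolx [-0.094  0.996  0.001] z [-0.006  0.001 -1.   ] F [ 1.   0.3 -2.5] op 0.386 j [-0.78  0.22  0.66  1.55 -0.14  1.42 -0.02]
tool delta [-0.3996 -0.0579  0.022 ]
rotvec tool [-0.0058 -0.0008  0.1882]
```

Emit:
move_arm --pt "0 0 0.025 -0.045 -0.001 0 0.03" --pt "0 0 0.025 -0.045 -0.001 0 0.03" --pt "0 0 0.025 -0.045 -0.001 0 0.03" --pt "0 0 0.025 -0.045 -0.001 0 0.03" --pt "0 0 0.025 -0.045 -0.001 0 0.03" --pt "0 0 0.025 -0.045 -0.001 0 0.03" --pt "0 0 0.02 -0.045 0 0 0.03" --pt "0 0 0.01 -0.035 0 0 0.03" --pt "0 0 0 -0.02 0 0 0.03" --pt "0 0 0 0 0 0 0.03"

```text
t: 28.5
position: [0.4771, -0.2865, 0.299]
eef_rot: [0.745, 0.668, -0.003, -0.002]
wrist_force: [-1.5, 0.2, -2.4]
opening: 0.387
```

```bash
python3 -c "
from h import *
st([.4723,-.296,.225],None,True);err(Md(-5.4))"
```

```text
t 28.5 tcp [ 0.4771 -0.2865  0.299 ] gp [ 0.4771 -0.2865  0.304 ] yawY -6.24 toolx [ 0.109  0.994 -0.002] z [-0.007 -0.002 -1.   ] F [-1.5  0.2 -2.4] op 0.387 j [-0.1   0.39  0.87  1.41 -0.29  1.48  0.65]
tool delta [-0.0098 -0.0032  0.079 ]
rotvec tool [-0.0069  0.0024 -0.0147]
```

Emit:
move_arm --pt "-0.006 0 -0.012 -0.005 -0.003 0.02 0.03" --pt "0 0 0 -0.003 -0.001 0.025 0.03" --pt "0 0 0 0 0 0.025 0.03" --pt "0 0 0 0 0 0.012 0.03" --pt "0 0 0 0 0 0 0.03"

```text
t: 29.0
position: [0.4728, -0.2908, 0.2156]
eef_rot: [0.74, 0.673, 0.001, -0.0]
wrist_force: [-0.6, 1.1, -2.8]
opening: 0.39
```

```bash
python3 -c "
from h import *
ptr('s17');st([.4723,-.296,.199],None,True);err(Md(-5.4))"
```

```text
ptr 164 [ 0.688  -0.3047  0.0847]
mark 175 [ 0.6903 -0.3527  0.0781] [0.0641 0.0781 0.0813]
t 29.05 tcp [ 0.4733 -0.291   0.2164] gp [ 0.4733 -0.291   0.2214] yawY -5.38 toolx [0.094 0.996 0.002] z [ 0.002  0.002 -1.   ] F [-0.5  1.  -2.8] op 0.382 j [-0.08  0.43  0.85  1.57 -0.33  1.3   0.72]
tool delta [-0.0051 -0.0006  0.0224]
rotvec tool [ 0.0019 -0.0018  0.0003]
```

View pics/s17c.png

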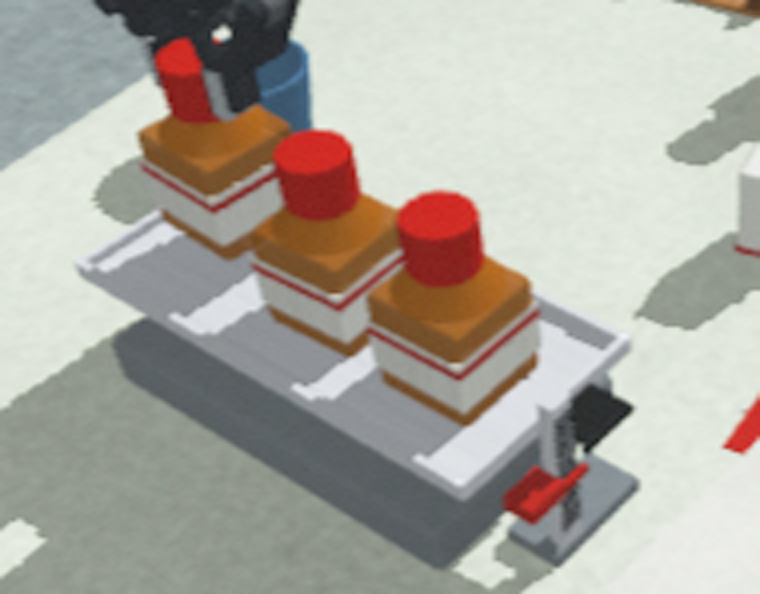

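Emit:
move_arm --pt "0 0 0 -0.003 0 0.005 0.03" --pt "0 0 0 -0.002 0 0.006 0.03" --pt "0 0 0 0 0 0.006 0.03" --pt "0 0 0 0 0 0.004 0.03" --pt "0 0 0 0 0 0.004 0.03" --pt "0 0 0 0 0 0.004 0.03" --pt "0 0 0 0 0 0.004 0.03" --pt "0 0 0 0 0 0.002 0.03"

```text
t: 29.85
position: [0.476, -0.2977, 0.1835]
eef_rot: [0.739, 0.674, 0.003, 0.004]
wrist_force: [-0.1, 0.5, 0.3]
opening: 0.38
```

```bash
python3 -c "
from h import *
st([.4723,-.296,.181],None,True);err(Md(-5.4))"
```

```text
t 29.85 tcp [ 0.476  -0.2977  0.1835] gp [ 0.476  -0.2977  0.1885] yawY -5.26 toolx [ 0.092  0.996 -0.002] z [ 0.01  -0.003 -1.   ] F [-0.1  0.5  0.3] op 0.38 j [-0.06  0.46  0.83  1.61 -0.36  1.22  0.75]
tool delta [ 0.0014 -0.0039  0.0074]
rotvec tool [0.0099 0.0017 0.0024]
```

Emit:
move_arm --pt "0.008 0 0 0 0 0.004 0.03" --pt "0 0 0 0 0 0.003 0.03" --pt "0 0 0 0 0 0.002 0.03" --pt "0 0 0 0 0 0 0.03" --pt "0 0 0 0 0 0 0.03"

```text
t: 30.35
position: [0.4767, -0.298, 0.1748]
eef_rot: [0.739, 0.674, 0.0, 0.002]
wrist_force: [-0.4, 0.0, 0.8]
opening: 0.384
```

```bash
python3 -c "
from h import *
st([.4723,-.296,.181],None,True);err(Md(-5.4))"
```

```text
t 30.35 tcp [ 0.4767 -0.298   0.1748] gp [ 0.4767 -0.298   0.1798] yawY -5.25 toolx [ 0.092  0.996 -0.002] z [ 0.003 -0.002 -1.   ] F [-0.4  0.   0.8] op 0.384 j [-0.06  0.47  0.83  1.61 -0.37  1.21  0.75]
tool delta [ 0.0016 -0.0045 -0.0012]
rotvec tool [0.003  0.0019 0.0026]
```

Emit:
move_arm --pt "0 0 0 0 0 0 0.036" --pt "0 0 0 0 0 0 0.045" --pt "0 0 0 0 0 0 0.05" --pt "0 0 0 0 0 0 0.05" --pt "0 0 0 0 0 -0.01 0.05" --pt "0 0 0 0 0 -0.03 0.05" --pt "0 0 0 0 0 -0.04 0.05" --pt "0 0 0 0 0 -0.04 0.05" --pt "0 0 0 0.03 0 -0.03 0.05" --pt "0 0 0 0.04 0 0 0.06"

```text
t: 31.35
position: [0.4803, -0.2343, 0.334]
eef_rot: [0.744, 0.668, -0.002, 0.005]
wrist_force: [0.7, 0.6, -0.0]
opening: 0.704
```

Emit:
move_arm --pt "0 0 0 0.045 0 0 0.06" --pt "0 0 0 0.045 0 0 0.06" --pt "0 0 0 0.045 0 0 0.06" --pt "0 0 0 0.045 0 0 0.06" --pt "0 0 0 0 0 0 0.06" --pt "0 0 0 0 0 0 0.06" --pt "0 0 0 0 0 0 0.06"

```text
t: 32.05
position: [0.502, -0.0443, 0.34]
eef_rot: [0.742, 0.671, 0.004, 0.009]
wrist_force: [-0.1, -1.2, -0.1]
opening: 0.702
```

```bash
python3 -c "
from h import *
st();ptr('s18');caps('t18')
s=dict(np.load('pics/s18.npz'));cv2.imwrite('pics/s18d.png',cv2.resize(s['color'][310:400,200:290,::-1],None,fx=6,fy=6,interpolation=cv2.INTER_NEAREST))"
```

```text
t 32.05 tcp [ 0.502  -0.0443  0.34  ] gp [ 0.5019 -0.0443  0.345 ] yawY -5.72 toolx [ 0.1    0.995 -0.005] z [ 0.018 -0.007 -1.   ] F [-0.1 -1.2 -0.1] op 0.702 j [-0.61  0.2   0.81  1.48 -0.14  1.5   0.1 ]
ptr 156 [ 0.6879 -0.3045  0.067 ]
mark 180 [ 0.6902 -0.3523  0.078 ] [0.0641 0.078  0.0808]
cap [  0 115   8  38 158] [0.6776 0.7754 0.1154]
cap [262 166  12  12 112] [0.6135 0.0961 0.1281]
cap [430 169  17  13 160] [ 0.6203 -0.3089  0.1926]
cap [426 199  17  13 177] [ 0.5485 -0.3005  0.1927]
cap [151 210  12  13 124] [0.4792 0.3519 0.1335]
cap [171 293  14  13 135] [0.2869 0.2765 0.1274]
```

View pics/s18.png

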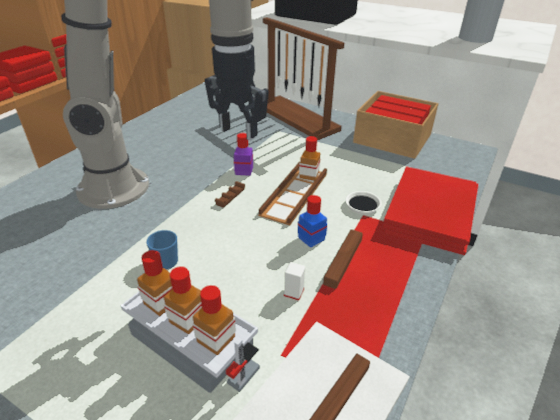

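View pics/s18d.png

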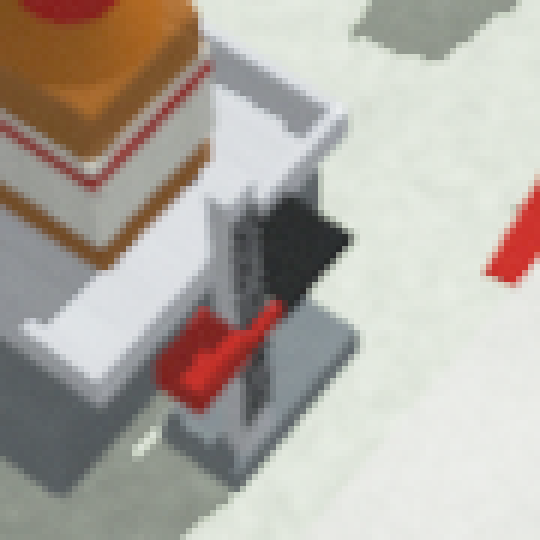

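View pics/t18.png

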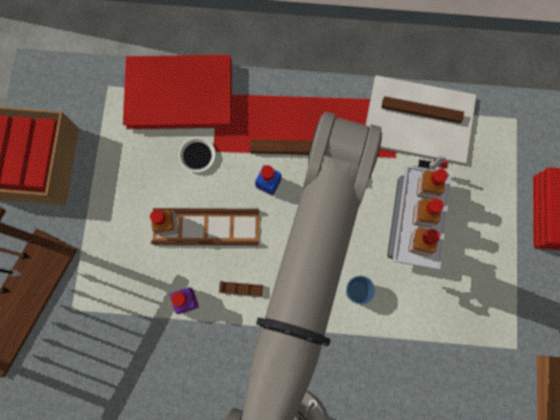

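All three bottles stand upright on the pan. In the top view their caps are at (440,176), (435,205) and (431,237). The pointer at 0.067 is now below the mark, whose top is at 0.081 and middle at about 0.073–0.078. Bottle_d stands in the lane at (158,216), and the other objects haven't moved. I hand the job in.

```bash
python3 -c "
from rig import bot
print(bot.finish_job())"
```

```text
the job is handed in; nothing more can be done
None
```

The job is done and handed in at about 32 s of the 72 s allowed; `finish_job` gives no verdict, so the checks below are my own.

**What I did:** I tipped the fallen bottle upright into the empty front place and let go. I then picked it up again by the cap and stood it alone on the pan. Bottle_b and then bottle_c followed, each lowered until the pan carried its weight before I let go.

**Last checks:**
- **Pointer readings:** the scene camera read the pointer at 0.121 m unloaded, then 0.103 m with one bottle, 0.0845 m with two and 0.067 m with three. Those readings run about 2 mm high.
- **Stopping at three:** I took the red mark's middle to be between 0.073 and 0.078 m, and its top edge at 0.081 m. With two bottles the pointer was still above the whole mark. With three it was past the middle, so I added no more.
- **Bottles:** the final pictures show all three on the pan upright, and bottle_d still upright in its place.
- **Other things:** the dish, cup, paperweight and seal show no movement. I judged this by eye, without re-measuring them. The arm was well clear of everything.

**Uncertain or missed:**
- **Mark's middle line:** I did not resolve it better than that range, but the count of three holds for any height within it.
- **Bottle_c's cap:** my cap detector listed only two of the three caps on the pan in the last picture. I confirmed the third, bottle_c, by eye in both views.
- **Bottle_c's position:** it landed about 4 mm off its planned spot and stands about 72 mm from its neighbour.

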